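# Push a stock case into the packed rack

## Robot

A 7-joint arm with a two-finger parallel gripper is mounted at the origin on the work surface. World frame = base frame: x ahead of the robot, y to its left, z up, the work surface at z = 0. Lengths are in m, angles in rad, forces in N, time in s.
With the tool pointing down it reaches from about 0.425 to 0.875 m from the base axis. Payload 4.7 kg.
Tool frame: the origin (TCP) lies between the finger pads; the fingertips stand 25 mm ahead of it and the grasp point (between the pads) lies 6 mm ahead of it; z points along the fingers, y is the direction in which the jaws open and shut (so a half turn about z gives the same grasp; the last joint's range is limited). The gripper opens to 85 mm and grips with 20 to 120 N. Pads are 22 mm wide; open, the fingers measure 114 mm over their backs; the gripper's body (76 mm by 85 mm) begins 54 mm behind the grasp point. The pads swing forward as they close: fully open they stand 13 mm farther back than shut.
Start: joints at [-1.091, 0.321, -0.07, 1.45, 0.023, 1.371, -0.057], TCP at [0.292, 0.581, 0.256] pointing down, gripper open.
Joint ranges: [-2.86, 2.86], [-0.3, 2.09], [-1.38, 1.24], [0.06, 2.45], [-1.56, 4.7], [0.09, 2.05], [-2.69, 2.69]. Speed limits (rad/s): [2.57, 2.57, 3.14, 3.14, 3.14, 3.14, 3.14].

## Interface

Orientations are given as a unit quaternion [w, x, y, z].
In Python, from cell import r gives the robot as it stands. The module is installed in compiled form; this text tells all that it offers.
- The arm moves only by the shell command python3 -m crank 'ROWS' [OPENING] [FORCE]. ROWS is JSON, a list of rows, each a list of 2 entries, a list of its own where there are three numbers: the shift along the tool's x, y, z in m, then the turn about the tool's z in rad. In form: [[[x, y, z], yaw], ...]. A call has 1 to 8 rows; each row shifts and turns the pose as measured when the row begins, along the tool's axes as they then stand; what a row does not reach is not made up. A row lasts 1/10 s, in which the tool goes at most 50 mm and 8.59 degrees, less where a joint would pass 70% of its speed; a pose out of reach is approached as far as the arm can. A call is refused whole if a number of a shift passes 0.05 or a number of a turn 0.15, either way. A call with a gripper value outside its range is refused whole. OPENING is the opening, from -1 (shut) to 1 (fully open), so that 0 is half open, set as the call begins (- or left out, the last holds). The fingers move at their own pace and stop on an object; FORCE is the grip in N (left out, the last holds). Time passes only in rows, so rows that do not move let the fingers close. It gives the time, the measured TCP pose, the force and the opening at its end, in the units of the state.
- r.get_state(): the state, without advancing time (a new reading comes with each control period).
- r.snapshot(name): name is "side" or "top"; returns (picture, depth): 480x640x3 uint8, blue, green, red; 480x640 float32, m along the optical axis (not along the pixel's ray), 0 where there is no reading.
- r.camera_info(name): a dict with "K" (3x3 intrinsics, pixels), "position" and "orientation" of the camera in the world. Camera axes: x right, y up, looking along -z (the intrinsics and any distortion apply to the point x, -y, -z); pixel columns grow to the right and rows downward; lengths in m; the calibration is good to about 2 mm. A picture is of the moment at which its call begins. camera_info takes no time and is no camera call.
- r.finish_job(): hands the job in, once; it reports no verdict.
The state is a dict: "time": time; "joint_pos": joint angles; "joint_velocities": joint speeds; "tau": joint torques, N m; "ee_pos": TCP position; "orientation": TCP orientation; "contact_force": force on the tool from outside, world axes, zero at the start; "ft_torque": the same for the moment, N m; "opening": finger opening in m.
Only numpy, scipy, OpenCV 4.12 (cv2) and the standard library are available. Lean on these libraries where they do the work, as an engineer would, in place of code of your own. Each camera call takes 0.05 s, during which the arm holds its last target.

## Task

Take the loose grey stock case from the green board and push it gently into the wide gap in the tilted rack, nudging the cases there apart, until it stands fully home on the rack floor, square in line between the others. Leave all four cases standing in the rack, let go, and do not topple or lift out the others, hit the lattice gantry, or knock the house, the glue bottle or the jar.

Things in the scene. Friction and masses are not known exactly. Their poses are not given: they have to be found in the camera images.
- case_new_c (a point): The loose case: plain grey upright box, 60 mm deep (its x), 32 thick (its y), 110 tall (its z), alike end for end, 0.17-0.3 kg, standing on a 6 mm green board. The long edges (along x) of top and bottom are bevelled: 6 mm of thickness over 12 mm of height, leaving top and bottom faces 20 mm wide. The point is its centre, 55 mm above the underside; the axes are the case's.
- tray: Wooden rack, an open tray tipped 25 degrees towards the robot side. Origin: inner floor, mid-row, 35 mm above the table. y: along the row; z: square to the floor (up and robotwards); x: across, upslope. Inside +-72 mm in y, +-35 in x; walls 8 mm thick, 45 high, end walls 75. Cases stand with height along z, thickness along y, resting on the front (-x) wall: centres at x = -5, z = 55 mm.
- case_a_c (a point): Case at the -y end of the row in the rack, same kind and size as the loose one; the point is its centre, 55 mm above its underside. The row's three cases are not fixed: they slide on the rack floor when pushed (friction 0.4 to 0.65).
- case_m_c (a point): The middle case of the row, of the same kind and size; it stands close to one of the end cases, so the wide gap (22 to 27 mm) is on its other side, different from start to start.
- case_d_c (a point): Case at the +y end of the row, of the same kind and size.
- house: Bystander on the green board: small model house 80 x 58 x 71 mm, loose. Origin at the centre of its underside.
- glue: Bystander on the green board: upright glue bottle, 44 mm diameter, 115 mm tall, loose. Origin at the centre of its underside.
- jar: Bystander beyond the rack: glass jar with steel lid, 56 mm diameter, 70 mm tall, loose. Origin at the centre of its underside.
- gantry: Fixed grey lattice gantry between rack and green board: two posts 25 mm square, 260 mm apart along its x, under a beam 285 mm long (x), 25 mm wide; its top is 264 mm above the table. Origin on the table, midway between the posts.
There are look-alikes about, which are no part of the job. What is shaped like the part that bears case_new_c but purple or yellow is not meant.

How it is judged:
By the outcome, as a careful person would: the job done as asked, in the order asked, and still so for the second after the job is handed in, with the robot touching nothing.
It also fails if it takes over 45 s, if anything falls off the work surface, if the arm or the gripper's body presses on something with over 40 N, if the wrist force passes 120 N, or if a joint passes its speed limit or range.

## Working session

There is one attempt and no reset: what is moved stays moved. The work goes in short steps, Python scripts to look and compute and a shell command to move; the robot and the scene stay as the last step left them, time stands still between calls to the robot, and variables do not carry over. Pictures are saved under pics/ and viewed, and the job is handed in when it is done.

```bash
mkdir -p pics
cat > h.py <<'E'
import numpy as np,cv2
from cell import r
from scipy.spatial.transform import Rotation as R
def rot(q): return R.from_quat([q[1],q[2],q[3],q[0]]).as_matrix()
def cam(n):
    c=r.camera_info(n); return np.array(c['K']),np.array(c['position']),rot(c['orientation']),c
def pts(n,depth):
    K,p,M,c=cam(n); v,u=np.mgrid[:480,:640]
    x=(u-K[0,2])/K[0,0]*depth; y=(v-K[1,2])/K[1,1]*depth
    P=np.stack([x,-y,-depth],-1)@M.T+p; P[depth<=0]=np.nan; return P
def proj(n,X):
    K,p,M,c=cam(n); C=(np.atleast_2d(X)-p)@M; 
    return np.stack([K[0,0]*C[:,0]/-C[:,2]+K[0,2],K[1,1]*-C[:,1]/-C[:,2]+K[1,2]],-1)
E
python3 - <<'E'
from h import *
for n in("side","top"):
    im,d=r.snapshot(n); cv2.imwrite(f'pics/{n}0.png',im); np.savez(f'{n}0.npz',im=im,d=d)
    print(r.camera_info(n))
print(r.get_state())
E
```

```text
{'K': array([[490.82846071,   0.        , 317.81738126],
       [  0.        , 490.82846071, 247.46132305],
       [  0.        ,   0.        ,   1.        ]]), 'position': array([ 1.08684008, -0.64409173,  0.67919398]), 'orientation': array([0.84929674, 0.43662687, 0.14649343, 0.25805367])}
{'K': array([[483.58991795,   0.        , 322.19791417],
       [  0.        , 483.58991795, 242.96520778],
       [  0.        ,   0.        ,   1.        ]]), 'position': array([0.40670518, 0.06312837, 1.09397122]), 'orientation': array([ 0.71240019,  0.06366693, -0.06165411, -0.69615462])}
{'time': 0.1, 'joint_pos': array([-1.09091384,  0.32178238, -0.07006239,  1.45158338,  0.02260402,
        1.37083401, -0.05690607]), 'joint_velocities': array([ 6.12944749e-04, -2.67735868e-03,  3.75843567e-05, -1.85201618e-03,
        5.23128428e-05, -8.88155648e-04, -1.31336250e-03]), 'tau': array([-4.24824511e-04, -4.94881153e+01, -3.84272179e-01, -3.15207767e+01,
        1.31600254e-02,  7.40004703e-03, -2.78229305e-05]), 'ee_pos': array([0.29177662, 0.58031502, 0.25529567]), 'orientation': array([-1.57484525e-04,  2.30790573e-01,  9.73003023e-01, -8.96633215e-04]), 'contact_force': array([ 0.38045943,  0.29180154, -0.95033806]), 'ft_torque': array([-0.00888457,  0.01999518,  0.05463067]), 'opening': 0.08559316331289181}
```

View pics/side0.png

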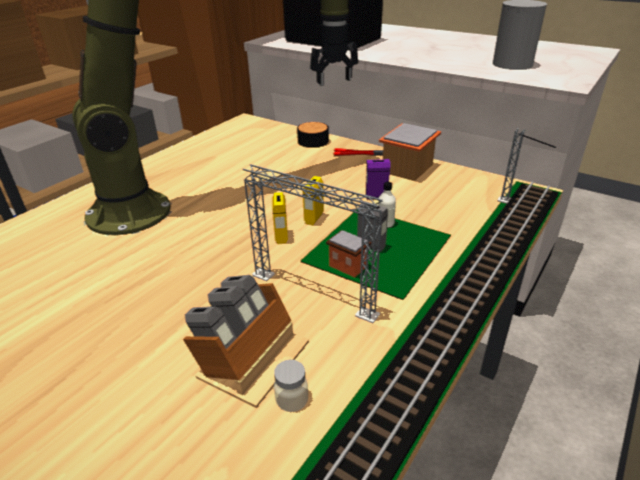

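View pics/top0.png

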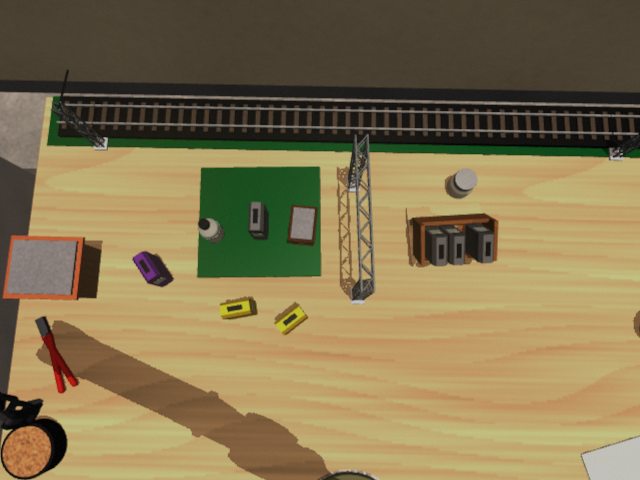

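Both pictures show the setup. In the top view, +x is up and −y is right. The loose grey case is at about (257,219), between the glue bottle (209,229) and the house (303,224). The gantry is at about x=360. The rack cases are at about (437,246), (456,246) and (481,243), so the wide gap is on the right (−y) side of the middle case. Next I'll measure them.

Run:
```python
from h import *
z=np.load('top0.npz'); P=pts('top',z['d']); im=z['im']
c=cv2.resize(im[140:310,190:510],None,fx=2.5,fy=2.5,interpolation=cv2.INTER_CUBIC); cv2.imwrite('pics/topcrop.png',c)
z2=np.load('side0.npz'); c=cv2.resize(z2['im'][150:420,180:460],None,fx=2.2,fy=2.2,interpolation=cv2.INTER_CUBIC); cv2.imwrite('pics/sidecrop.png',c)
H=P[...,2]
def blob(u0,u1,v0,v1,lo,hi):
    m=np.zeros((480,640),np.uint8); m[v0:v1,u0:u1]=((H>lo)&(H<hi))[v0:v1,u0:u1]
    n,l,s,ce=cv2.connectedComponentsWithStats(m)
    for i in range(1,n):
        if s[i,4]>15:
            Q=P[l==i]; rr=cv2.minAreaRect((Q[:,:2]*1000).astype(np.float32))
            print(s[i,4],ce[i].round(1),'z med',np.median(Q[:,2]).round(4),'rect',np.round(rr[0],1),np.round(rr[1],1),round(rr[2],1))
print('loose');blob(240,275,190,245,.108,.125)
print('house');blob(280,325,195,255,.04,.1)
print('glue');blob(190,235,210,245,.03,.14)
print('jar');blob(440,485,160,205,.05,.1)
print('gantry');blob(330,385,125,310,.22,.3)
print('rack');blob(405,505,205,275,.12,.17)
print('table',np.nanmedian(H[330:350,420:500]),'board',np.nanmedian(H[255:270,210:300]))
print(H[205:275:3,425:500:4].round(3)*1000)
```

```text
loose
392 [255.8 216. ] z med 0.116 rect [636.8 207.9] [59.6 29.2] 0.2
house
985 [302.7 223.3] z med 0.0766 rect [632.8 111.5] [58.1 81.1] 85.9
glue
450 [210.  228.8] z med 0.0846 rect [615.8 311.8] [38.8 43.1] 42.9
jar
438 [465.  179.2] z med 0.0702 rect [ 741.9 -244.6] [48.6 48.2] 0.3
gantry
1402 [364.3 213.3] z med 0.2626 rect [616.4  -6.3] [286.   25.5] 2.8
rack
486 [485.6 244.9] z med 0.1319 rect [ 582.4 -264.4] [66.5 32.8] 3.4
958 [448.4 247.1] z med 0.1323 rect [ 576.5 -189. ] [67.8 68.6] 4.8
table 0.0006315687790531266 board 0.006813666339899438
[[  1.   0.   3.   9.   8.  13.  10.   7.   8.   6.  10.  12.   8.  12.
   -5.   3.  -1.   3.   2.]
 [ 11.   8.  11.   7.   9.   6.  11.   8.   8.   9.   9.  12.   6.  14.
    3.  -1.   3.   2.   1.]
 [  8.   8.   7.  10.   7.  11.   7.   7.   5.   9.  12.   5.  11.   9.
    4.   1.   0.   0.   3.]
 [ 11.  12.   9.  10.   9.   6.   9.  44.  47.  51.  52.  55.  57.  60.
   60.  63.   4.   2.   2.]
 [ 56.  62.  67.  64.  66.  67.  70.  73.  76.  78.  79.  79.  85.  86.
   89.  91.  92.  -0.   2.]
 [ 81.  85.  88.  92.  93.  97.  95.  90
[... 1160 characters left out ...]
 [ 55.  92. 119. 128. 129. 129. 116. 127. 127. 129.  57.  63.  87. 111.
  124. 128. 127. 122.   0.]
 [ 58.  93. 116. 125. 130. 127. 111. 123. 126. 125.   9.   8.  -1. 106.
  117. 124. 124. 113.  -2.]
 [  3.   0. 115. 122. 125. 123. 108. 124. 122. 122.  -0.   1.   3.   1.
  118. 121. 121.   2.  -0.]
 [ -2.   2.  -1. 121. 119.  -3.  -1.  nan   0.  -3.   2.   1.   1.   4.
   -3.  -1.   1.   2.  -0.]
 [  4.   2.  -2.  -0.   1.   1.  -1.   2.  -2.   2.  nan   2.   5.   0.
    4.  -2.  -2.   0.   4.]
 [ -0.   3.   2.   4.   3.  -0.   2.   4.  -2.   1.   2.   3.   0.  -0.
   -2.  -1.   1.  -3.   2.]
 [  1.   1.   0.   0.   1.   1.   1.   1.   3.   2.  -1.  -2.   2.  -1.
    2.  -1.  -1.   5.  -1.]]
```

View pics/topcrop.png

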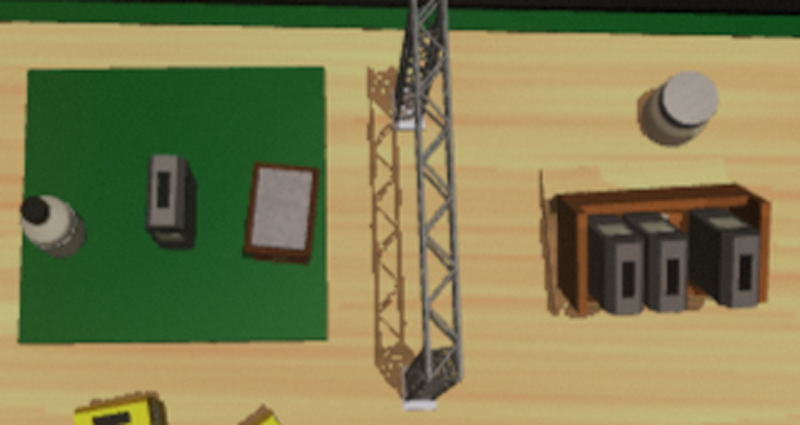

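View pics/sidecrop.png

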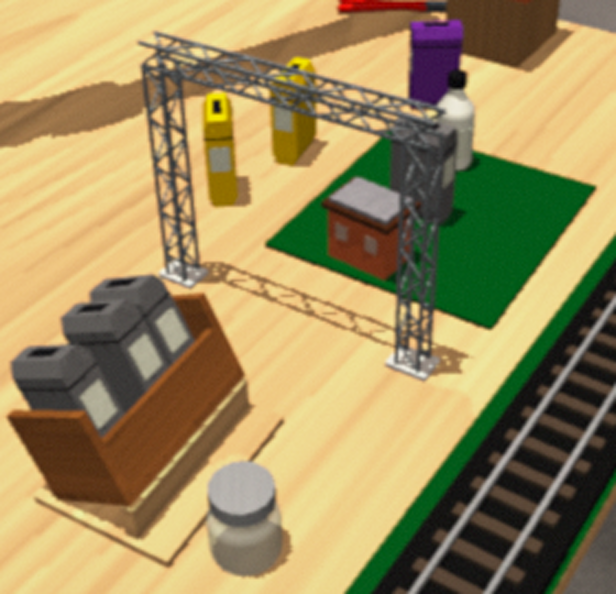

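The loose case is at (0.637, 0.208) with its top at 0.116 m, as expected, and its long axis is along world x. Next I'll refine the rack frame and the positions of the row's cases.

```bash
cat > tray.py <<'E'
from h import *
from scipy.optimize import least_squares
def frame(psi): return R.from_euler('z',psi,degrees=True).as_matrix()@R.from_euler('y',-25,degrees=True).as_matrix()
def analyse(tops,side=None,psi0=4.4):
    P=pts('top',tops); Q=P[200:280,400:510].reshape(-1,3); Q=Q[np.isfinite(Q).all(1)]
    m=Q[(Q[:,2]>.115)]  # tops incl. bevels
    return Q
E
python3 - <<'E'
from tray import *
Cl=[]
for n in('top','side'):
    z=np.load(n+'0.npz'); P=pts(n,z['d']).reshape(-1,3); P=P[np.isfinite(P).all(1)]
    P=P[(P[:,0]>.5)&(P[:,0]<.72)&(P[:,1]<-.1)&(P[:,1]>-.32)&(P[:,2]>.02)&(P[:,2]<.17)]; Cl.append(P)
for n,P in zip(('top','side'),Cl):
    # check tilt dir: yaw from back wall outer/top edge & tops
    for psi in (3,4,4.5,5,6):
        T=(P-[0.63,-.2,.035])@frame(psi); t=T[(T[:,2]>.106)&(T[:,2]<.116)]
        hist,_=np.histogram(t[:,1],bins=np.arange(-.1,.1,.002))
        print(n,psi,len(t),'sumsq',(hist.astype(float)**2).sum())
    T=(P-[0.63,-.2,.035])@frame(4.4); 
    t=T[(T[:,2]>.105)&(T[:,2]<.118)]
    print('tops y hist');h,e=np.histogram(t[:,1],bins=np.arange(-.1,.1,.004));print(dict((int(round(a*1000)),int(b)) for a,b in zip(e,h) if b))
    print('x range',np.percentile(t[:,0],[1,5,50,95,99]).round(4),'z',np.median(t[:,2]))
    # end walls and back wall
    for nm,s in(('back wall top',T[(T[:,0]>.02)&(T[:,2]>.042)&(T[:,2]<.05)]),('end wall top',T[(T[:,2]>.07)&(T[:,2]<.08)&(abs(T[:,1])>.06)])):
        h,e=np.histogram(s[:,0 if 'back' in nm else 1],bins=np.arange(-.12,.12,.004));print(nm,dict((int(round(a*1000)),int(b)) for a,b in zip(e,h) if b))
E
```

```text
top 3 1087 sumsq 29001.0
top 4 1084 sumsq 29036.0
top 4.5 1089 sumsq 29235.0
top 5 1085 sumsq 28833.0
top 6 1067 sumsq 28631.0
tops y hist
{-80: 1, -76: 16, -72: 53, -68: 63, -64: 53, -60: 59, -56: 58, -52: 89, -48: 29, -20: 6, -16: 32, -12: 56, -8: 58, -4: 59, 0: 59, 4: 68, 8: 76, 12: 5, 16: 21, 20: 28, 24: 56, 28: 58, 32: 59, 36: 56, 40: 62, 44: 75, 48: 2}
x range [-0.0417 -0.0392 -0.0107  0.0171  0.0184] z 0.11345649053168516
back wall top {20: 5, 24: 15, 28: 70, 32: 98, 36: 47}
end wall top {-96: 26, -92: 60, -88: 40, -84: 1, -80: 1, -76: 1, -72: 2, -68: 3, -64: 2, 60: 52, 64: 60}
side 3 925 sumsq 28213.0
side 4 948 sumsq 29366.0
side 4.5 952 sumsq 29008.0
side 5 953 sumsq 29519.0
side 6 934 sumsq 28316.0
tops y hist
{-80: 9, -76: 115, -72: 72, -68: 50, -64: 43, -60: 40, -56: 34, -52: 25, -48: 2, -20: 41, -16: 114, -12: 48, -8: 39, -4: 38, 0: 37, 4: 31, 8: 10, 16: 18, 20: 99, 24: 40, 28: 35, 32: 34, 36: 30, 40: 34, 44: 7}
x range [-0.0445 -0.0412 -0.0066  0.0155  0.0167] z 0.11331131131498354
back wall top {20: 16, 24: 46, 28: 134, 32: 234}
end wall top {-96: 148, -92: 52, -88: 34, -80: 69, -76: 27, -72: 10, -68: 13, -64: 12, 60: 27, 64: 14, 68: 1}
```

```bash
cat >> h.py <<'E'
def goto(x,y,z,yaw_deg):
    "yaw_deg: world heading wanted for tool y. prints shift in present tool axes"
    s=r.get_state(); M=rot(s['orientation']); p=np.array(s['ee_pos'])
    head=np.degrees(np.arctan2(M[1,1],M[0,1])); d=(yaw_deg-head+90)%180-90
    print('t',round(s['time'],2),'pos',p.round(4),'head',round(head,2),'tilt',np.degrees(np.arccos(-M[2,2])).round(2),'F',np.round(s['contact_force'],1),'open',round(s['opening'],4))
    print('tool shift',(M.T@(np.array([x,y,z])-p)).round(4),'yaw about tool z',round(-np.radians(d),4))
E
python3 -m crank '[[[0,0,0],-0.117],[[0,0,0],-0.117],[[0,0,0],-0.117],[[0,0,0],-0.117]]' 0.3 20
python3 -c "
from h import *
goto(.637,.208,.2,90)"
```

```text
time: 0.5
ee_pos: [0.2912, 0.5792, 0.2525]
orientation: [-0.001, -0.01, 1.0, -0.003]
contact_force: [0.0, -0.1, -0.5]
opening: 0.0556
t 0.5 pos [0.2912 0.5792 0.2525] head 91.11 tilt 0.38 F [ 0.  -0.1 -0.5] open 0.0556
tool shift [-0.3387 -0.3776  0.0539] yaw about tool z 0.0194
```

```bash
python3 -m crank '[[[-0.042,-0.047,-0.002],0.0],[[-0.042,-0.047,-0.002],0.0],[[-0.042,-0.047,-0.002],0.0],[[-0.042,-0.047,-0.002],0.0],[[-0.042,-0.047,-0.002],0.0],[[-0.042,-0.047,-0.002],0.0],[[-0.042,-0.047,0],0.02]]'
python3 -c "
from h import *
goto(.637,.208,.2,90)"
```

```text
time: 1.2
ee_pos: [0.532, 0.3228, 0.2581]
orientation: [-0.006, -0.011, 1.0, -0.003]
contact_force: [1.9, 1.3, 0.2]
opening: 0.0558
t 1.2 pos [0.532  0.3228 0.2581] head 91.3 tilt 0.77 F [1.9 1.3 0.2] open 0.0558
tool shift [-0.1031 -0.1168  0.0577] yaw about tool z 0.0227
```

```bash
python3 -m crank '[[[-0.035,-0.04,0],0.02],[[-0.035,-0.038,0.0],0.01],[[-0.02,-0.025,0.0],0.0],[[-0.01,-0.01,0],0.0],[[0,0,0],0.0]]'
python3 -c "
from h import *
goto(.637,.208,.16,90)"
```

```text
time: 1.7
ee_pos: [0.6337, 0.2021, 0.2549]
orientation: [-0.007, 0.011, 1.0, -0.006]
contact_force: [-0.6, 0.1, 0.6]
opening: 0.0554
t 1.7 pos [0.6337 0.2021 0.2549] head 88.72 tilt 1.06 F [-0.6  0.1  0.6] open 0.0554
tool shift [-0.0044  0.0072  0.0948] yaw about tool z -0.0223
```

```bash
python3 -m crank '[[[-0.004,0.006,0.04],-0.02],[[0,0,0.04],0],[[0,0,0.02],0],[[0,0,0],0.0]]'
python3 - <<'E'
from h import *
goto(.637,.208,.101,90)
im,d=r.snapshot('top'); cv2.imwrite('pics/t1.png',cv2.resize(im[150:300,180:340],None,fx=4,fy=4))
im,d=r.snapshot('side'); cv2.imwrite('pics/s1.png',cv2.resize(im[100:310,240:480],None,fx=2.5,fy=2.5))
E
```

```text
time: 2.1
ee_pos: [0.6324, 0.2175, 0.1528]
orientation: [-0.007, -0.004, 1.0, -0.003]
contact_force: [-0.9, -0.7, 0.1]
opening: 0.0556
t 2.1 pos [0.6324 0.2175 0.1528] head 90.48 tilt 0.89 F [-0.9 -0.7  0.1] open 0.0556
tool shift [-0.0053 -0.0093  0.0517] yaw about tool z 0.0083
```

View pics/t1.png

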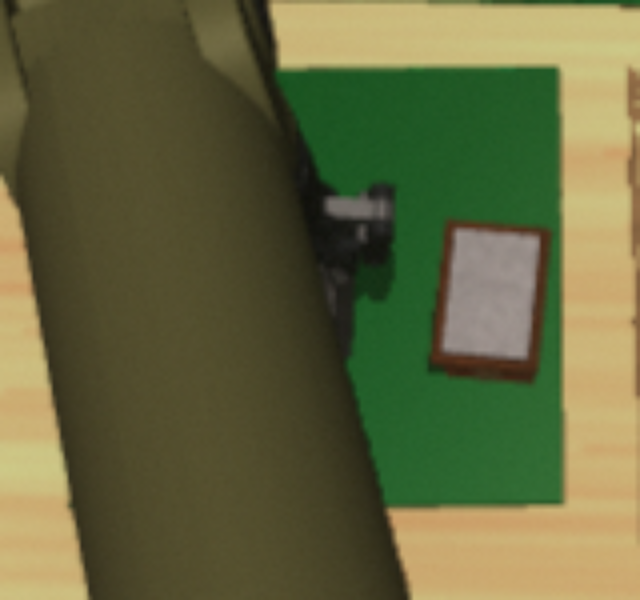

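View pics/s1.png

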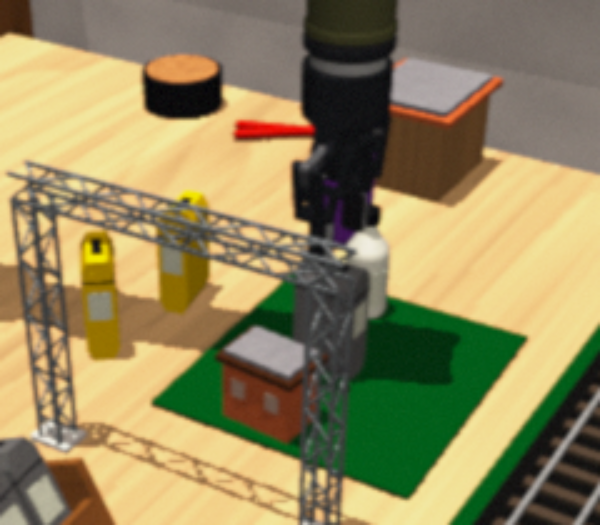

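```bash
python3 -m crank '[[[-0.005,-0.009,0],0.008],[[0,0,0],0],[[0,0,0],0]]'
python3 - <<'E'
from h import *
goto(.637,.208,.101,90)
E
```

```text
time: 2.5
ee_pos: [0.6416, 0.2108, 0.1617]
orientation: [-0.001, -0.001, 1.0, -0.0]
contact_force: [0.5, 0.2, -0.4]
opening: 0.0555
t 2.5 pos [0.6416 0.2108 0.1617] head 90.1 tilt 0.12 F [ 0.5  0.2 -0.4] open 0.0555
tool shift [ 0.0045 -0.0027  0.0607] yaw about tool z 0.0018
```

```bash
python3 -m crank '[[[0.002,-0.001,0.018],0],[[0.002,-0.001,0.018],0],[[0,0,0.012],0],[[0,0,0.008],0],[[0,0,0],0],[[0,0,0],0]]'
python3 - <<'E'
from h import *
goto(.637,.208,.101,90)
E
```

```text
time: 3.1
ee_pos: [0.6417, 0.209, 0.1101]
orientation: [0.004, 0.0, 1.0, 0.002]
contact_force: [0.5, -0.2, -0.4]
opening: 0.0556
t 3.1 pos [0.6417 0.209  0.1101] head 89.98 tilt 0.49 F [ 0.5 -0.2 -0.4] open 0.0556
tool shift [ 0.0047 -0.001   0.009 ] yaw about tool z -0.0003
```

Nearly at grasp height. One last correction, then close with 20 N.

```bash
python3 -m crank '[[[0.004,0,0.009],0],[[0,0,0],0],[[0,0,0],0]]'
python3 -m crank '[[[0,0,0],0],[[0,0,0],0],[[0,0,0],0],[[0,0,0],0],[[0,0,0],0],[[0,0,0],0]]' -1 20
python3 - <<'E'
from h import *
goto(.637,.208,.101,90)
E
```

```text
time: 3.4
ee_pos: [0.6383, 0.2095, 0.1019]
orientation: [0.005, 0.0, 1.0, 0.002]
contact_force: [0.2, -0.3, -0.1]
opening: 0.0558
time: 4.0
ee_pos: [0.6385, 0.2094, 0.1023]
orientation: [0.005, 0.0, 1.0, 0.002]
contact_force: [0.7, 0.6, -0.6]
opening: 0.0321
t 4.0 pos [0.6385 0.2094 0.1023] head 89.99 tilt 0.66 F [ 0.7  0.6 -0.6] open 0.0321
tool shift [ 0.0016 -0.0014  0.0013] yaw about tool z -0.0002
```

```bash
python3 -m crank '[[[0.005,0,-0.001],0],[[0.005,0,-0.001],0],[[0.005,0,-0.0005],0],[[0.005,0,-0.0005],0]]'
python3 - <<'E'
from h import *
goto(.599,.209,.106,90)
im,d=r.snapshot('side'); cv2.imwrite('pics/s2.png',cv2.resize(im[100:310,300:460],None,fx=3,fy=3))
E
```

```text
time: 4.4
ee_pos: [0.6161, 0.209, 0.1038]
orientation: [0.004, 0.0, 1.0, 0.002]
contact_force: [0.2, 0.3, -2.6]
opening: 0.0312
t 4.4 pos [0.6161 0.209  0.1038] head 89.97 tilt 0.5 F [ 0.2  0.3 -2.6] open 0.0312
tool shift [ 0.0171  0.     -0.0023] yaw about tool z -0.0005
```

View pics/s2.png

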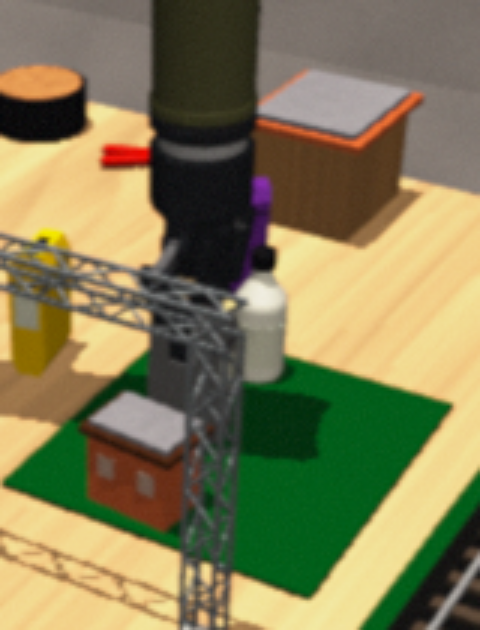

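```bash
python3 -m crank '[[[0.0,0,0.003],0],[[0.003,0,0.004],0]]'
python3 -m crank '[[[0.006,0,0.003],0],[[0.006,0,0.003],0]]'
python3 -m crank '[[[0.006,0,0.001],0],[[0.006,0,0.001],0]]'
```

```text
time: 4.65
ee_pos: [0.6152, 0.209, 0.1021]
orientation: [0.007, -0.0, 1.0, 0.002]
contact_force: [-0.1, -3.4, 21.5]
opening: 0.0319
time: 4.85
ee_pos: [0.611, 0.2088, 0.1029]
orientation: [0.017, 0.001, 1.0, 0.004]
contact_force: [5.0, -1.5, 3.8]
opening: 0.0316
time: 5.05
ee_pos: [0.6018, 0.2087, 0.1031]
orientation: [0.02, 0.001, 1.0, 0.005]
contact_force: [6.6, -0.9, 7.4]
opening: 0.0316
```

```bash
python3 -m crank '[[[0.007,0,0.0],0],[[0.007,0,0.0],0],[[0.007,0,0],0]]'
python3 - <<'E'
from h import *
goto(.58,.209,.106,90)
im,d=r.snapshot('side'); cv2.imwrite('pics/s3.png',cv2.resize(im[100:310,300:460],None,fx=3,fy=3))
E
```

```text
time: 5.35
ee_pos: [0.582, 0.2088, 0.1041]
orientation: [0.024, 0.001, 1.0, 0.005]
contact_force: [4.9, -1.5, 5.8]
opening: 0.0316
t 5.35 pos [0.582  0.2088 0.1041] head 89.86 tilt 2.76 F [ 4.9 -1.5  5.8] open 0.0316
tool shift [ 0.0019  0.0002 -0.002 ] yaw about tool z -0.0024
```

View pics/s3.png

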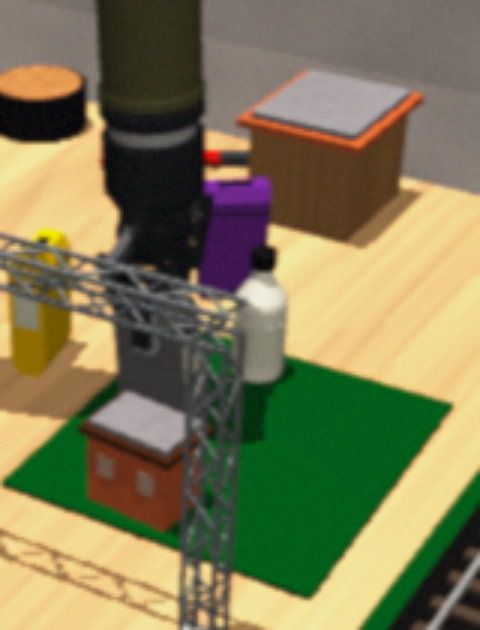

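```bash
python3 -m crank '[[[0,0,-0.012],0],[[-0.03,0,0.0],0],[[-0.025,0,0],0],[[0,0,0],0],[[0,0,0],0]]'
python3 - <<'E'
from h import *
goto(.638,.209,.106,90)
z=np.load('top0.npz'); P=pts('top',z['d']); print(P[265:285:2,260].round(3))
E
```

```text
time: 5.9
ee_pos: [0.6252, 0.2098, 0.1133]
orientation: [0.011, -0.001, 1.0, 0.003]
contact_force: [-1.4, 0.6, -2.6]
opening: 0.0314
t 5.9 pos [0.6252 0.2098 0.1133] head 90.08 tilt 1.35 F [-1.4  0.6 -2.6] open 0.0314
tool shift [-0.0126 -0.0008  0.0076] yaw about tool z 0.0013
[[ 0.547  0.208  0.01 ]
 [ 0.543  0.208  0.007]
 [ 0.539  0.208  0.006]
 [ 0.534  0.208  0.006]
 [ 0.53   0.208  0.006]
 [ 0.525  0.207  0.008]
 [ 0.521  0.207  0.004]
 [ 0.517  0.208 -0.002]
 [ 0.512  0.207  0.002]
 [ 0.507  0.207  0.   ]]
```

```bash
python3 -m crank '[[[0,0,0.008],0],[[0.0,0,0.006],0]]'
python3 -m crank '[[[0.012,0,0.006],0],[[0.012,0,0.006],0]]'
python3 -m crank '[[[0.012,0,0.004],0],[[0.012,0,0.004],0]]'
```

```text
time: 6.1
ee_pos: [0.6266, 0.2105, 0.1017]
orientation: [0.014, -0.001, 1.0, 0.004]
contact_force: [3.7, -2.1, 18.2]
opening: 0.0316
time: 6.3
ee_pos: [0.6192, 0.2101, 0.1027]
orientation: [0.033, -0.0, 0.999, 0.007]
contact_force: [8.5, -3.8, 19.4]
opening: 0.0315
time: 6.5
ee_pos: [0.6069, 0.2093, 0.104]
orientation: [0.048, 0.001, 0.999, 0.01]
contact_force: [4.6, -2.7, 11.4]
opening: 0.032
```

Run:
```python
from h import *
goto(.58,.209,.106,90)
im,d=r.snapshot('side'); cv2.imwrite('pics/s4.png',cv2.resize(im[100:310,300:460],None,fx=3,fy=3))
```

```text
t 6.5 pos [0.6069 0.2093 0.104 ] head 89.94 tilt 5.59 F [ 4.6 -2.7 11.4] open 0.032
tool shift [ 0.0266 -0.0003 -0.0046] yaw about tool z -0.0011
```

View pics/s4.png

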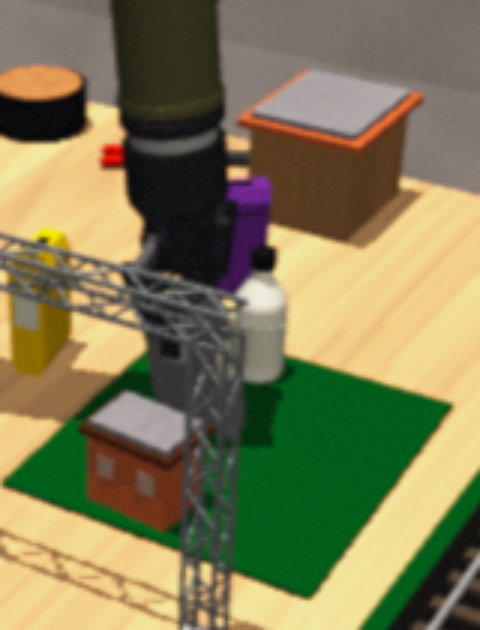

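```bash
python3 -m crank '[[[0.012,0,0.005],0],[[0.012,0,0.005],0]]'
python3 -m crank '[[[0.012,0,0.004],0],[[0.012,0,0.004],0]]'
python3 - <<'E'
from h import *
goto(.58,.209,.106,90)
im,d=r.snapshot('side'); cv2.imwrite('pics/s5.png',cv2.resize(im[100:310,300:460],None,fx=3,fy=3))
E
```

```text
time: 6.75
ee_pos: [0.5938, 0.209, 0.1034]
orientation: [0.062, 0.002, 0.998, 0.012]
contact_force: [3.6, -3.1, 14.8]
opening: 0.0319
time: 6.95
ee_pos: [0.5784, 0.2085, 0.101]
orientation: [0.072, 0.002, 0.997, 0.014]
contact_force: [1.8, -2.3, 7.6]
opening: 0.0316
t 6.95 pos [0.5784 0.2085 0.101 ] head 89.83 tilt 8.43 F [ 1.8 -2.3  7.6] open 0.0316
tool shift [-0.0023  0.0006 -0.0047] yaw about tool z -0.0029
```

View pics/s5.png

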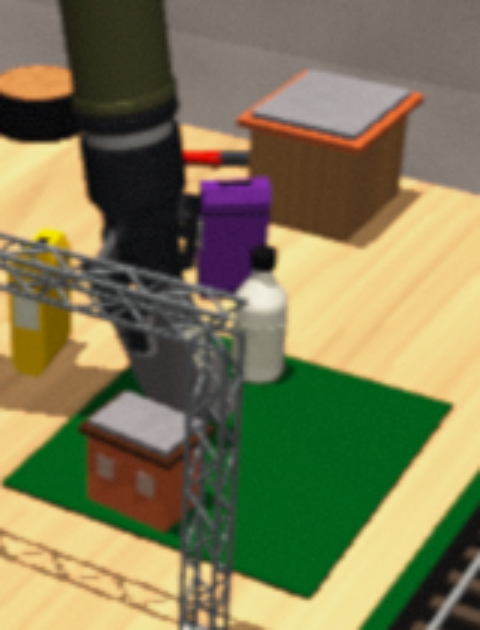

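```bash
python3 -m crank '[[[0,0,0],0],[[0,0,0],0],[[-0.003,0,-0.02],0],[[-0.006,0,-0.04],0],[[-0.007,0,-0.049],0],[[-0.007,0,-0.049],0],[[-0.007,0,-0.049],0],[[-0.007,0,-0.049],0]]' -1 70
python3 -m crank '[[[-0.007,0,-0.049],0],[[-0.007,0,-0.049],0],[[-0.006,0,-0.03],0],[[0,0,0],0],[[0,0,0],0]]'
python3 - <<'E'
from h import *
goto(.58,.209,.42,90)
im,d=r.snapshot('side'); cv2.imwrite('pics/s6.png',cv2.resize(im[0:260,240:460],None,fx=2.5,fy=2.5)); np.savez('side6.npz',im=im,d=d)
E
```

```text
time: 7.8
ee_pos: [0.5654, 0.2011, 0.3481]
orientation: [0.052, -0.0, 0.999, 0.007]
contact_force: [0.9, -0.1, -2.6]
opening: 0.031
time: 8.3
ee_pos: [0.5701, 0.2006, 0.4838]
orientation: [0.051, -0.002, 0.999, 0.008]
contact_force: [-0.1, 0.8, -3.3]
opening: 0.0311
t 8.3 pos [0.5701 0.2006 0.4838] head 90.26 tilt 5.9 F [-0.1  0.8 -3.3] open 0.0311
tool shift [-0.0034  0.0073  0.0646] yaw about tool z 0.0046
```

View pics/s6.png

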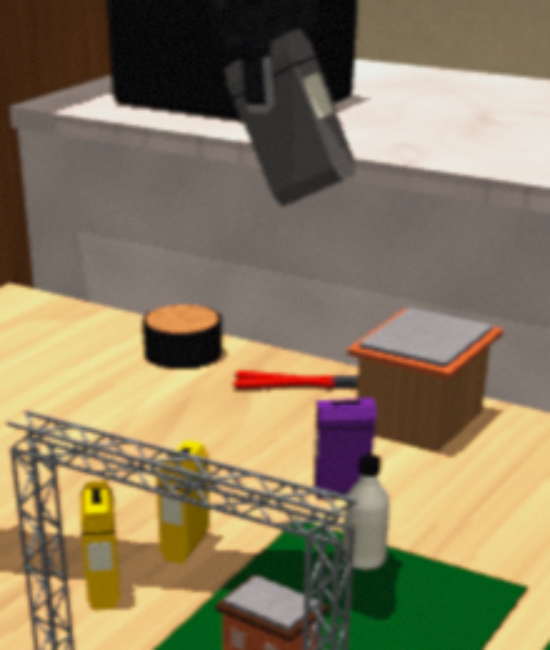

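The case is held firmly, tilted and clear of everything. I'll measure its tilt from the edges by casting rays onto its −y face plane.

Run:
```python
from h import *
z=np.load('side6.npz'); P=pts('side',z['d']); 
im=z['im']; cv2.imwrite('pics/s6b.png',cv2.resize(im[0:95,320:395],None,fx=8,fy=6*8/6,interpolation=cv2.INTER_CUBIC)[:600])
m=(P[...,2]>.3)&(P[...,2]<.52)&(abs(P[...,1]-.2)<.03)&(abs(P[...,0]-.58)<.1)
Q=P[m]; print(len(Q), Q.min(0),Q.max(0))
v,u=np.nonzero(m)
K,p,M,c=cam('side')
# edges of -y face: rays to plane y=.185
f=m&(P[...,1]<.194); 
for row in range(40,84,4):
    us=np.nonzero(f[row])[0]
    if len(us): print(row,us.min(),us.max(),P[row,us.min()].round(4),P[row,us.max()].round(4))
```

```text
2329 [0.53650427 0.17007189 0.38819868] [0.63898124 0.22957988 0.51999292]
40 333 365 [0.5467 0.1837 0.464 ] [0.6107 0.1936 0.4687]
44 335 367 [0.5503 0.1851 0.4569] [0.6156 0.1928 0.4624]
48 337 368 [0.5555 0.184  0.4504] [0.6177 0.1934 0.4555]
52 338 369 [0.5578 0.184  0.4434] [0.6215 0.1909 0.4494]
56 340 371 [0.5624 0.184  0.4366] [0.6256 0.1917 0.4426]
60 341 373 [0.5628 0.1869 0.4287] [0.6292 0.1934 0.4355]
64 343 375 [0.5681 0.1858 0.4221] [0.6335 0.1939 0.4287]
68 345 376 [0.5734 0.1847 0.4156] [0.6365 0.1929 0.4221]
72 346 375 [0.5765 0.1834 0.4088] [0.635  0.1923 0.4147]
76 348 365 [0.5785 0.1877 0.4004] [0.6139 0.1921 0.4043]
80 351 357 [0.5857 0.1873 0.3939] [0.5965 0.192  0.3943]
```

View pics/s6b.png

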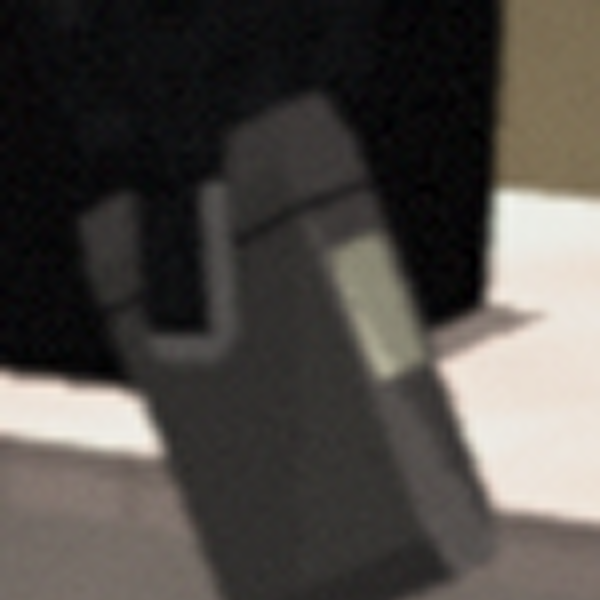

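The case leans about 28.5° in the pads. With jaws across its thickness, the fingertips would hit the neighbours with the case only about 60 mm in, and a release there could tip it over the front wall. So I'll set it back on the board, stand it up, and regrip across its 60 mm depth, which lets it go almost all the way in before release.

```bash
python3 -m crank '[[[-0.008,0.004,0.048],0],[[-0.005,0.004,0.05],0],[[0.002,0,0.05],0],[[0.005,0,0.05],0],[[0.005,0,0.05],0],[[0.005,0,0.045],0],[[0.003,0,0.03],0],[[0,0,0],0]]'
python3 -c "
from h import *
goto(.59,.209,.108,90); print(r.get_state()['joint_pos'].round(3))"
```

```text
time: 9.15
ee_pos: [0.5808, 0.2105, 0.1432]
orientation: [0.036, -0.003, 0.999, 0.003]
contact_force: [-1.1, -0.1, -2.6]
opening: 0.0309
t 9.15 pos [0.5808 0.2105 0.1432] head 90.38 tilt 4.14 F [-1.1 -0.1 -2.6] open 0.0309
tool shift [-0.0067 -0.0017  0.0357] yaw about tool z 0.0067
[-0.514  0.283  0.13   1.737 -0.017  1.055  1.195]
```

```bash
python3 -m crank '[[[-0.003,0,0.016],0],[[-0.002,0,0.012],0],[[0,0,0.006],0],[[0,0,0.003],0]]' - 20
python3 -m crank '[[[-0.01,0,0.004],0],[[-0.01,0,0.004],0]]'
python3 -m crank '[[[-0.012,0,0.004],0],[[-0.012,0,0.004],0]]'
python3 - <<'E'
from h import *
goto(.638,.209,.1,90)
im,d=r.snapshot('side'); cv2.imwrite('pics/s7.png',cv2.resize(im[100:310,300:460],None,fx=3,fy=3))
E
```

```text
time: 9.55
ee_pos: [0.5895, 0.2111, 0.1055]
orientation: [0.037, -0.003, 0.999, 0.003]
contact_force: [-0.9, 0.6, -2.5]
opening: 0.031
time: 9.75
ee_pos: [0.611, 0.2122, 0.102]
orientation: [0.037, -0.004, 0.999, 0.004]
contact_force: [-9.5, -3.2, 17.6]
opening: 0.0311
time: 9.95
ee_pos: [0.6373, 0.2133, 0.102]
orientation: [0.037, -0.004, 0.999, 0.005]
contact_force: [-7.9, 0.1, 10.3]
opening: 0.0314
t 9.95 pos [0.6373 0.2133 0.102 ] head 90.46 tilt 4.28 F [-7.9  0.1 10.3] open 0.0314
tool shift [-0.0005 -0.0043  0.002 ] yaw about tool z 0.008
```

View pics/s7.png

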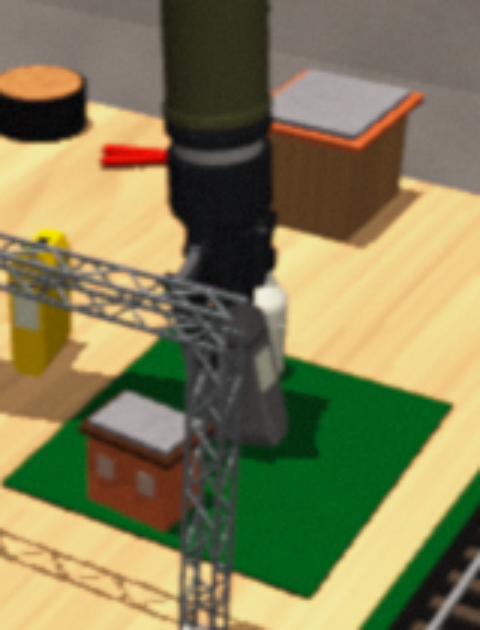

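```bash
python3 -m crank '[[[-0.012,0,0.007],0],[[-0.012,0,0.006],0]]'
python3 -m crank '[[[-0.012,0,0.006],0],[[-0.012,0,0.006],0]]'
python3 - <<'E'
from h import *
goto(.638,.209,.1,90)
im,d=r.snapshot('side'); cv2.imwrite('pics/s8.png',cv2.resize(im[100:310,300:460],None,fx=3,fy=3))
E
```

```text
time: 10.2
ee_pos: [0.6682, 0.2142, 0.0982]
orientation: [0.041, -0.004, 0.999, 0.006]
contact_force: [-6.1, -0.0, 8.1]
opening: 0.031
time: 10.4
ee_pos: [0.6958, 0.2151, 0.0983]
orientation: [0.042, -0.004, 0.999, 0.008]
contact_force: [-11.1, -4.9, 25.1]
opening: 0.0309
t 10.4 pos [0.6958 0.2151 0.0983] head 90.44 tilt 4.84 F [-11.1  -4.9  25.1] open 0.0309
tool shift [ 0.0575 -0.0056 -0.0066] yaw about tool z 0.0077
```

View pics/s8.png

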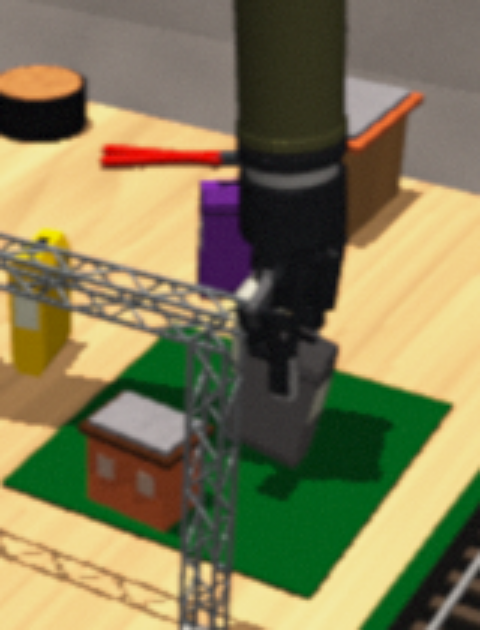

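```bash
python3 -m crank '[[[0.009,0,0.001],0],[[0.009,0,0.001],0]]'
cat > tilt.py <<'E'
from h import *
import sys
im,d=r.snapshot('side'); P=pts('side',d); s=r.get_state(); y=s['ee_pos'][1]-.016
x0=s['ee_pos'][0]
f=(abs(P[...,1]-y)<.006)&(abs(P[...,0]-x0)<.09)&(P[...,2]>.015)&(P[...,2]<s['ee_pos'][2]+.03)
L=[]
for row in np.unique(np.nonzero(f)[0]):
    us=np.nonzero(f[row])[0]
    if len(us)>4: L.append([*P[row,us.min()][[0,2]],*P[row,us.max()][[0,2]],P[row,us.max()][1]])
L=np.array(L); print(L[::4].round(3))
cv2.imwrite('pics/'+sys.argv[1],cv2.resize(im[100:310,300:460],None,fx=3,fy=3))
goto(.638,.209,.1,90)
E
python3 tilt.py s9.png
```

```text
time: 10.65
ee_pos: [0.6863, 0.2147, 0.0987]
orientation: [0.049, -0.002, 0.999, 0.009]
contact_force: [-0.5, -0.3, -1.6]
opening: 0.031
[[0.696 0.12  0.706 0.119 0.201]
 [0.657 0.095 0.713 0.11  0.203]
 [0.65  0.08  0.713 0.101 0.201]
 [0.654 0.071 0.711 0.089 0.202]
 [0.648 0.057 0.708 0.078 0.2  ]
 [0.641 0.044 0.709 0.068 0.2  ]
 [0.651 0.035 0.705 0.053 0.204]
 [0.653 0.026 0.703 0.043 0.201]
 [0.662 0.016 0.702 0.033 0.199]]
t 10.7 pos [0.685  0.2147 0.0986] head 90.33 tilt 5.63 F [-0.  -0.8  3.1] open 0.0311
tool shift [ 0.0467 -0.0054 -0.0061] yaw about tool z 0.0058
```

View pics/s9.png

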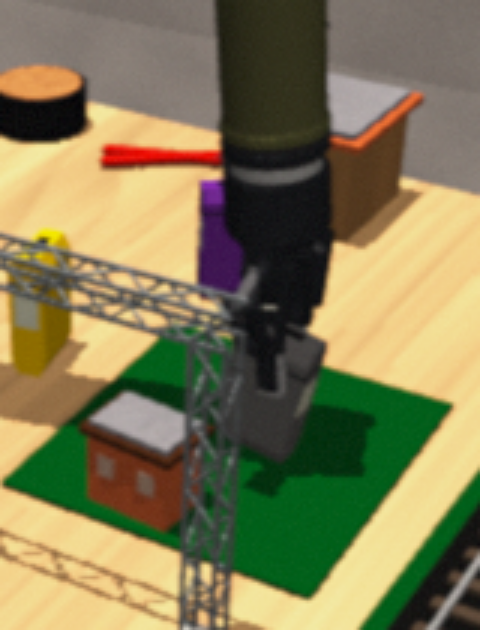

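```bash
python3 -m crank '[[[0,0,0],0],[[0,0,0],0],[[0,0,0],0],[[-0.003,0,-0.02],0],[[-0.003,0,-0.035],0],[[-0.003,0,-0.035],0],[[0,0,-0.02],0],[[0,0,0],0]]' 0.3
python3 tilt.py s10.png
python3 - <<'E'
from h import *
im,d=r.snapshot('top'); cv2.imwrite('pics/t10.png',cv2.resize(im[130:300,180:340],None,fx=3,fy=3))
E
```

```text
time: 11.5
ee_pos: [0.682, 0.2136, 0.2096]
orientation: [0.046, -0.003, 0.999, 0.008]
contact_force: [0.5, 0.5, -0.2]
opening: 0.0558
[[0.64  0.105 0.671 0.115 0.2  ]
 [0.649 0.098 0.694 0.111 0.203]
 [0.635 0.083 0.695 0.104 0.198]
 [0.638 0.073 0.695 0.093 0.199]
 [0.635 0.061 0.693 0.081 0.2  ]
 [0.651 0.058 0.694 0.072 0.198]
 [0.64  0.042 0.694 0.059 0.201]
 [0.635 0.029 0.696 0.051 0.198]
 [0.64  0.018 0.693 0.037 0.201]
 [0.664 0.015 0.694 0.027 0.201]]
t 11.55 pos [0.6814 0.2134 0.2079] head 90.43 tilt 5.25 F [ 0.5 -0.9 -0.4] open 0.0549
tool shift [ 0.053  -0.0057  0.1034] yaw about tool z 0.0074
```

View pics/s10.png

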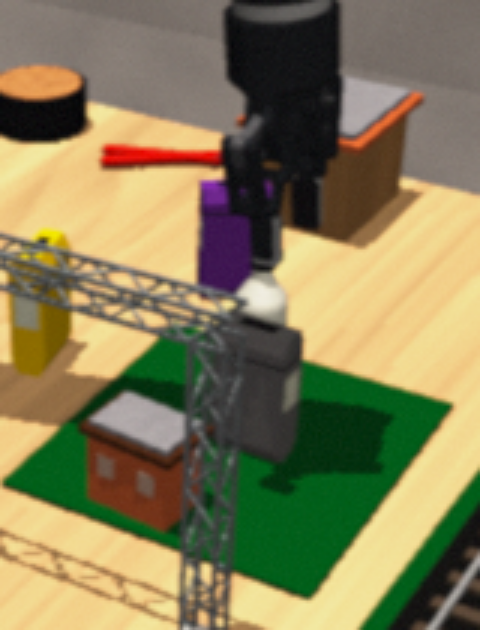

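View pics/t10.png

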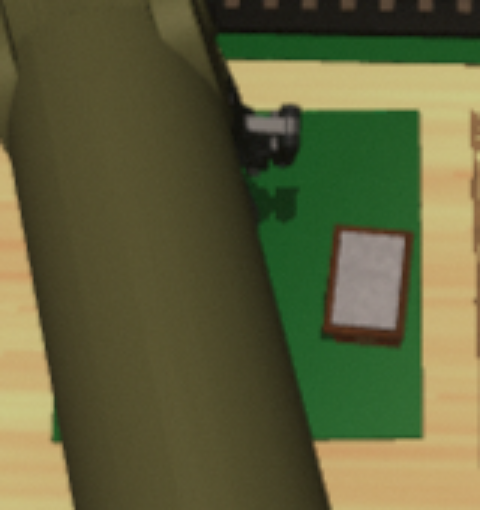

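```bash
python3 -m crank '[[[0,0,0],0.143],[[0,0,0],0.143],[[0,0,0],0.143],[[0,0,0],0.143],[[0,0,0],0.143],[[0,0,0],0.143],[[0,0,0],0.143],[[0,0,0],0.143]]' 1
python3 -m crank '[[[0,0,0],0.143],[[0,0,0],0.143],[[0,0,0],0.143],[[0,0,0],0],[[0,0,0],0]]' 1
python3 - <<'E'
from h import *
goto(.664,.215,.15,0); print(r.get_state()['joint_pos'].round(3))
im,d=r.snapshot('side'); P=pts('side',d)
f=(abs(P[...,1]-.2)<.006)&(P[...,0]>.6)&(P[...,0]<.72)&(P[...,2]>.03)&(P[...,2]<.105)
rs=[np.nonzero(f[r_])[0] for r_ in range(480) if f[r_].sum()>8]
v,u=np.nonzero((P[...,2]>.04)&(P[...,2]<.1)&(P[...,0]>.675)&(P[...,0]<.71)&(P[...,1]>.18)&(P[...,1]<.26))
Q=P[v,u]; 
for y in np.arange(.19,.24,.005):
    q=Q[(abs(Q[:,1]-y)<.0025)]; 
    if len(q): print(y.round(3),len(q),np.percentile(q[:,0],[50,90]).round(4))
q=P[f]; print('y face',[(x.round(2),np.median(q[abs(q[:,0]-x)<.005,1]).round(4)) for x in np.arange(.63,.70,.01)])
t=P[(P[...,2]>.112)&(P[...,2]<.122)&(P[...,0]>.6)&(P[...,0]<.72)&(P[...,1]>.18)&(P[...,1]<.25)]
print('top',len(t),t.min(0).round(4),t.max(0).round(4))
cv2.imwrite('pics/s11.png',cv2.resize(im[100:310,300:460],None,fx=3,fy=3))
E
```

```text
time: 12.4
ee_pos: [0.6724, 0.2105, 0.1834]
orientation: [0.023, 0.557, 0.83, 0.018]
contact_force: [-0.0, 0.9, 0.3]
opening: 0.0852
time: 12.9
ee_pos: [0.6669, 0.2088, 0.1697]
orientation: [0.016, 0.727, 0.687, 0.014]
contact_force: [0.4, 0.2, -1.0]
opening: 0.0852
t 12.9 pos [0.6669 0.2088 0.1697] head -3.26 tilt 2.39 F [ 0.4  0.2 -1. ] open 0.0852
tool shift [ 0.006  -0.0041  0.0195] yaw about tool z -0.0569
[-0.658  0.465  0.417  1.474 -0.179  1.204 -0.279]
0.195 7 [0.6892 0.6913]
0.2 165 [0.6848 0.6933]
0.205 29 [0.6938 0.6955]
0.21 27 [0.6945 0.6956]
0.215 20 [0.6946 0.6957]
0.22 18 [0.6942 0.6955]
0.225 19 [0.6943 0.695 ]
0.23 12 [0.694  0.6947]
0.235 1 [0.6927 0.6927]
y face [(np.float64(0.63), np.float64(0.2008)), (np.float64(0.64), np.float64(0.1997)), (np.float64(0.65), np.float64(0.2004)), (np.float64(0.66), np.float64(0.1996)), (np.float64(0.67), np.float64(0.1998)), (np.float64(0.68), np.float64(0.2)), (np.float64(0.69), np.float64(0.2004))]
top 154 [0.6385 0.1985 0.1123] [0.6951 0.227  0.1185]
```

View pics/s11.png

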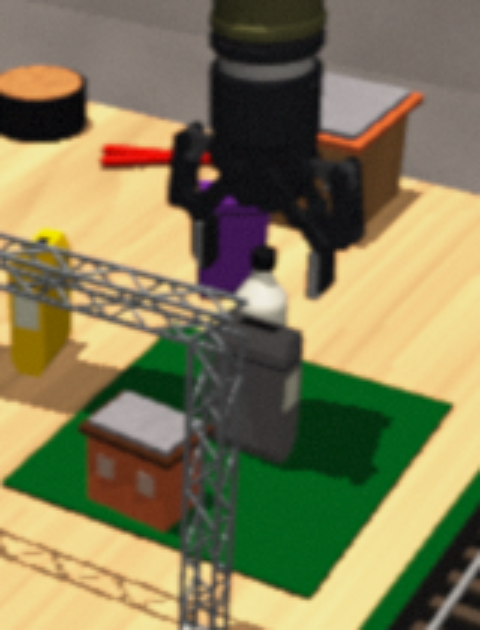

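```bash
python3 -m crank '[[[0.007,-0.003,0.003],-0.04],[[0,0,0],-0.017],[[0,0,0],0]]'
python3 -c "
from h import *
goto(.6645,.216,.093,0)"
```

```text
time: 13.25
ee_pos: [0.6637, 0.2166, 0.165]
orientation: [0.016, 0.704, 0.71, 0.012]
contact_force: [-0.2, -0.9, -0.5]
opening: 0.0856
t 13.25 pos [0.6637 0.2166 0.165 ] head 0.54 tilt 2.29 F [-0.2 -0.9 -0.5] open 0.0856
tool shift [-0.0003 -0.0021  0.072 ] yaw about tool z 0.0093
```

```bash
python3 -m crank '[[[0,-0.001,0.025],0.009],[[0,-0.001,0.02],0],[[0,0,0.015],0],[[0,0,0.008],0],[[0,0,0],0]]'
python3 -c "
from h import *
goto(.6645,.216,.093,0)"
```

```text
time: 13.75
ee_pos: [0.666, 0.2172, 0.0967]
orientation: [0.016, 0.706, 0.708, 0.015]
contact_force: [-0.2, 0.6, 0.0]
opening: 0.0854
t 13.75 pos [0.666  0.2172 0.0967] head 0.18 tilt 2.51 F [-0.2  0.6  0. ] open 0.0854
tool shift [-0.0011 -0.0016  0.0037] yaw about tool z 0.0032
```

```bash
python3 -m crank '[[[-0.001,-0.001,0.002],0],[[0,0,0],0],[[0,0,0],0],[[0,0,0],0],[[0,0,0],0]]' -1 60
python3 -m crank '[[[0,0.002,0.003],0],[[0,-0.006,0.006],0],[[0,-0.01,0.005],0],[[0,-0.01,0.005],0]]'
python3 -c "
from h import *
goto(.6645,.216,.093,0)"
```

```text
time: 14.25
ee_pos: [0.6658, 0.2163, 0.097]
orientation: [0.017, 0.706, 0.708, 0.016]
contact_force: [1.6, 0.0, -2.3]
opening: 0.0596
time: 14.65
ee_pos: [0.6602, 0.2162, 0.097]
orientation: [0.027, 0.706, 0.707, 0.033]
contact_force: [7.1, -1.0, 9.9]
opening: 0.0599
t 14.65 pos [0.6602 0.2162 0.097 ] head 0.05 tilt 4.91 F [ 7.1 -1.   9.9] open 0.0599
tool shift [-0.0002  0.004   0.0044] yaw about tool z 0.0009
```

```bash
python3 -m crank '[[[0,-0.014,0.008],0],[[0,-0.014,0.008],0],[[0,-0.014,0.007],0]]'
python3 -m crank '[[[0,-0.014,0.006],0],[[0,-0.014,0.006],0],[[0,-0.014,0.006],0]]'
python3 -c "
from h import *
goto(.6,.216,.093,0)"
```

```text
time: 14.95
ee_pos: [0.6529, 0.2153, 0.0985]
orientation: [0.049, 0.706, 0.703, 0.064]
contact_force: [8.7, -2.6, 13.1]
opening: 0.06
time: 15.25
ee_pos: [0.6444, 0.2147, 0.0995]
orientation: [0.069, 0.706, 0.699, 0.094]
contact_force: [8.8, -3.6, 16.0]
opening: 0.0599
t 15.25 pos [0.6444 0.2147 0.0995] head -0.8 tilt 13.36 F [ 8.8 -3.6 16. ] open 0.0599
tool shift [ 0.0008 -0.0447 -0.0038] yaw about tool z -0.0139
```

```bash
python3 -m crank '[[[0,-0.014,0.006],0],[[0,-0.014,0.006],0],[[0,-0.014,0.005],0],[[0,-0.014,0.005],0]]'
python3 -c "
from h import *
goto(.6,.216,.093,0); s=r.get_state(); print(s['joint_pos'].round(3)); print(rot(s['orientation']).round(3))"
```

```text
time: 15.65
ee_pos: [0.6355, 0.2133, 0.1001]
orientation: [0.094, 0.704, 0.691, 0.132]
contact_force: [6.7, -5.5, 15.2]
opening: 0.0601
t 15.65 pos [0.6355 0.2133 0.1001] head -1.61 tilt 18.66 F [ 6.7 -5.5 15.2] open 0.0601
tool shift [ 0.002  -0.036  -0.0043] yaw about tool z -0.028
[-0.775  0.308  0.431  1.871 -0.088  0.673 -0.341]
[[ 0.01   0.949  0.316]
 [ 0.998 -0.027  0.05 ]
 [ 0.056  0.315 -0.947]]
```

```bash
python3 -m crank '[[[0,-0.014,0.005],0],[[0,-0.014,0.005],0],[[0,-0.014,0.004],0],[[0,-0.014,0.004],0],[[0,-0.014,0.004],0]]'
python3 -c "
from h import *
goto(.6,.216,.093,0); s=r.get_state(); print(s['joint_pos'].round(3)); print(rot(s['orientation']).round(3))"
```

```text
time: 16.15
ee_pos: [0.6241, 0.2129, 0.0997]
orientation: [0.122, 0.702, 0.68, 0.177]
contact_force: [4.1, -6.0, 18.2]
opening: 0.0597
t 16.15 pos [0.6241 0.2129 0.0997] head -2.95 tilt 24.79 F [ 4.1 -6.  18.2] open 0.0597
tool shift [ 0.0022 -0.0248 -0.0037] yaw about tool z -0.0514
[-0.839  0.241  0.462  1.986 -0.01   0.518 -0.435]
[[ 0.014  0.91   0.413]
 [ 0.996 -0.047  0.07 ]
 [ 0.083  0.411 -0.908]]
```

```bash
python3 -m crank '[[[0,-0.014,0.004],0],[[0,-0.014,0.004],0],[[0.002,0.008,-0.02],0],[[0.003,0.015,-0.033],0],[[0.004,0.02,-0.045],0],[[0.004,0.02,-0.045],0],[[0.004,0.02,-0.045],0],[[0.004,0.02,-0.045],0]]'
python3 -m crank '[[[0.004,0.02,-0.045],0],[[0.004,0.02,-0.045],0],[[0.002,0.01,-0.02],0],[[0,0,0],0],[[0,0,0],0]]'
python3 - <<'E'
from h import *
goto(.6,.216,.4,0); s=r.get_state(); print(s['joint_pos'].round(3)); print(rot(s['orientation']).round(3))
im,d=r.snapshot('side'); cv2.imwrite('pics/s12.png',cv2.resize(im[0:260,240:460],None,fx=2.3,fy=2.3)); np.savez('side12.npz',im=im,d=d)
E
```

```text
time: 16.95
ee_pos: [0.6032, 0.2047, 0.3535]
orientation: [0.129, 0.703, 0.674, 0.185]
contact_force: [1.5, 0.6, -2.4]
opening: 0.0598
time: 17.45
ee_pos: [0.6004, 0.2019, 0.4853]
orientation: [0.129, 0.704, 0.672, 0.191]
contact_force: [0.3, -0.6, -3.2]
opening: 0.0592
t 17.45 pos [0.6004 0.2019 0.4853] head -4.09 tilt 26.66 F [ 0.3 -0.6 -3.2] open 0.0592
tool shift [ 0.0059 -0.0386  0.0771] yaw about tool z -0.0713
[-0.955 -0.078  0.492  1.505  0.173  1.26  -0.518]
[[ 0.024  0.897  0.442]
 [ 0.995 -0.064  0.075]
 [ 0.096  0.438 -0.894]]
```

View pics/s12.png

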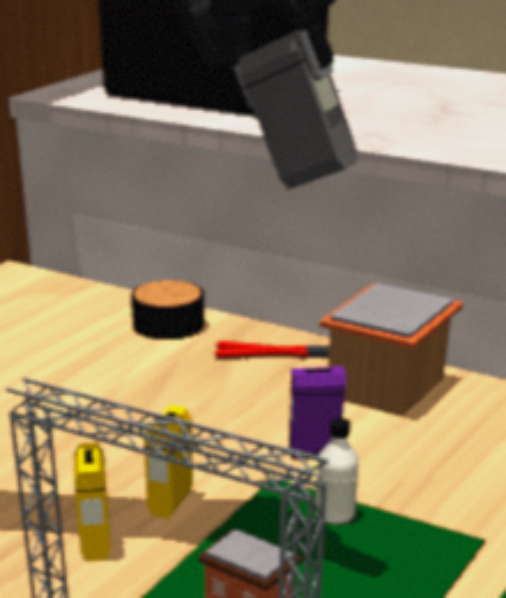

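```bash
cat > meas.py <<'E'
from h import *
def case_pose(P,M,tcp,verbose=True):
    """fit held case: points near TCP in tool frame; report -y face / +x face normals"""
    T=(P.reshape(-1,3)-tcp)@M; ok=np.isfinite(T).all(1); T=T[ok]
    b=T[(T[:,2]>.03)&(T[:,2]<.1)&(abs(T[:,0])<.04)&(abs(T[:,1])<.05)]
    # tool: y ~ world x (case depth), x ~ world y (thickness), z down case
    f=b[(abs(b[:,0]+.016)<.008)&(abs(b[:,1])<.024)]; # -y face: x=-.016
    g=b[(abs(b[:,1]-.03)<.006)&(abs(b[:,0])<.013)]
    for nm,q,ax in(('-thk face',f,0),('+depth face',g,1)):
        if len(q)<10: print(nm,len(q)); continue
        o=[i for i in range(3) if i!=ax]; A=np.c_[q[:,o],np.ones(len(q))]
        c=np.linalg.lstsq(A,q[:,ax],rcond=None)[0]; 
        print(nm,len(q),'offset at tool origin',(c[2]*1000).round(1),'slopes deg',np.degrees(np.arctan(c[:2])).round(2),'wrt tool axes',o,'mean',q.mean(0).round(4))
    return b,T
E
python3 - <<'E'
from meas import *
z=np.load('side12.npz'); P=pts('side',z['d']); s=r.get_state(); b,T=case_pose(P,rot(s['orientation']),np.array(s['ee_pos']))
print(len(b)); h=T[(abs(T[:,0])<.03)&(abs(T[:,1])<.045)&(T[:,2]<.13)]; print('zmax',np.percentile(h[:,2],[95,99,99.8]).round(4),'y',np.percentile(b[:,1],[1,99]).round(4),'x',np.percentile(b[:,0],[1,99]).round(4))
E
```

```text
-thk face 690 offset at tool origin -18.7 slopes deg [0.05 1.24] wrt tool axes [1, 2] mean [-0.0174  0.0006  0.0587]
+depth face 263 offset at tool origin 29.9 slopes deg [-0.36 -1.53] wrt tool axes [0, 2] mean [-0.0007  0.0284  0.0593]
1184
zmax [0.0805 0.087  0.0885] y [-0.0308  0.0301] x [-0.0212  0.0132]
```

```bash
cat > plan.py <<'E'
from h import *
from tray import frame
O=np.array([.6237,-.2122,.035]); F=frame(4.4)
C=np.array([-.001,-.001,.091])  # case bottom centre in tool frame
def rep(x,y,z):
    "remaining tool-frame shift to bring case bottom centre to tray (x,y,z)"
    s=r.get_state(); M=rot(s['orientation']); p=np.array(s['ee_pos'])
    # yaw about tool z best aligning tool x,y with tray y,x
    A=M.T@F; yaw=np.arctan2(A[1,1]-A[0,0]*-1*0 , A[0,1]) 
    Rel=F.T@M
    b=F.T@(p+M@C-O)
    print('t',round(s['time'],2),'tcp',p.round(4),'F',np.round(s['contact_force'],1),'open',round(s['opening'],4))
    print('bottom in tray mm',(b*1000).round(1),'tool x in tray',Rel[:,0].round(3),'tool z in tray',Rel[:,2].round(3),'tilt',np.degrees(np.arccos(-M[2,2])).round(2))
    print('yaw needed',round(yaw,4),'shift',(M.T@(F@np.array([x,y,z])+O-p)-C).round(4))
    print('joints',s['joint_pos'].round(2))
E
python3 - <<'E'
from plan import *
rep(-.002,-.0203,.2)
z=F@np.array([-.002,-.0203,.2])+O; print('world',z)
E
```

```text
t 17.5 tcp [0.6004 0.2018 0.4849] F [-0.5  0.7 -2.3] open 0.0598
bottom in tray mm [199.2 417.5 313.2] tool x in tray [0.132 0.99  0.044] tool z in tray [ 0.027  0.041 -0.999] tilt 26.65
yaw needed -0.1331 shift [-0.465  -0.1437  0.0896]
joints [-0.96 -0.08  0.49  1.51  0.17  1.26 -0.52]
world [ 0.53917558 -0.23906381  0.21541632]
```

```bash
python3 -m crank '[[[-0.03,0.002,-0.002],-0.03],[[-0.045,0.003,-0.002],-0.04],[[-0.045,0.003,-0.002],-0.04],[[-0.045,0.003,-0.002],-0.02],[[-0.045,0.003,-0.002],0],[[-0.045,0.003,-0.002],0]]'
python3 - <<'E'
from plan import *
rep(-.002,-.0203,.2)
E
```

```text
time: 18.1
ee_pos: [0.6202, -0.0484, 0.4686]
orientation: [0.133, 0.651, 0.727, 0.171]
contact_force: [0.7, 0.4, -3.1]
opening: 0.0594
t 18.1 tcp [ 0.6202 -0.0484  0.4686] F [ 0.7  0.4 -3.1] open 0.0594
bottom in tray mm [190.4 166.5 298.1] tool x in tray [-0.023  0.999  0.044] tool z in tray [-0.001  0.044 -0.999] tilt 25.04
yaw needed 0.0235 shift [-0.1864 -0.1967  0.0901]
joints [-0.82 -0.13  0.83  1.54  0.01  1.26  0.14]
```

```bash
python3 -m crank '[[[-0.04,-0.02,-0.002],0.02],[[-0.04,-0.03,0],0],[[-0.03,-0.03,0.0],0],[[-0.02,-0.03,0],0],[[0,-0.02,0],0],[[0,0,0],0]]'
python3 - <<'E'
from plan import *
rep(-.002,-.0203,.2)
E
```

```text
time: 18.7
ee_pos: [0.5038, -0.2019, 0.3932]
orientation: [0.126, 0.667, 0.716, 0.163]
contact_force: [-0.9, 0.6, -2.8]
opening: 0.0592
t 18.7 tcp [ 0.5038 -0.2019  0.3932] F [-0.9  0.6 -2.8] open 0.0592
bottom in tray mm [ 40.6  21.7 283.9] tool x in tray [0.015 0.999 0.034] tool z in tray [-0.024  0.035 -0.999] tilt 23.73
yaw needed -0.0144 shift [-0.0455 -0.0399  0.0833]
joints [-0.42 -0.3   0.72  1.79  0.01  1.21  0.39]
```

```bash
python3 -m crank '[[[-0.02,-0.01,0.03],-0.014],[[-0.015,-0.01,0.025],0],[[-0.01,-0.01,0.015],0],[[0,-0.005,0.0],0],[[0,0,0],0]]'
python3 - <<'E'
from plan import *
rep(-.002,-.0203,.13)
im,d=r.snapshot('side'); cv2.imwrite('pics/s13.png',cv2.resize(im[150:400,120:400],None,fx=2.3,fy=2.3)); np.savez('side13.npz',im=im,d=d)
im,d=r.snapshot('top'); cv2.imwrite('pics/t13.png',cv2.resize(im[180:300,360:540],None,fx=3.5,fy=3.5)); np.savez('top13.npz',im=im,d=d)
E
```

```text
time: 19.2
ee_pos: [0.5022, -0.2428, 0.3041]
orientation: [0.124, 0.663, 0.721, 0.159]
contact_force: [-0.1, 0.4, -1.1]
opening: 0.0594
t 19.2 tcp [ 0.5022 -0.2428  0.3041] F [-0.1  0.4 -1.1] open 0.0594
bottom in tray mm [ -2.1 -19.  205.2] tool x in tray [0.    0.999 0.036] tool z in tray [-0.032  0.036 -0.999] tilt 23.23
yaw needed 0.0011 shift [-0.004   0.0026  0.0751]
joints [-0.44 -0.23  0.88  1.9  -0.07  1.06  0.57]
```

View pics/s13.png

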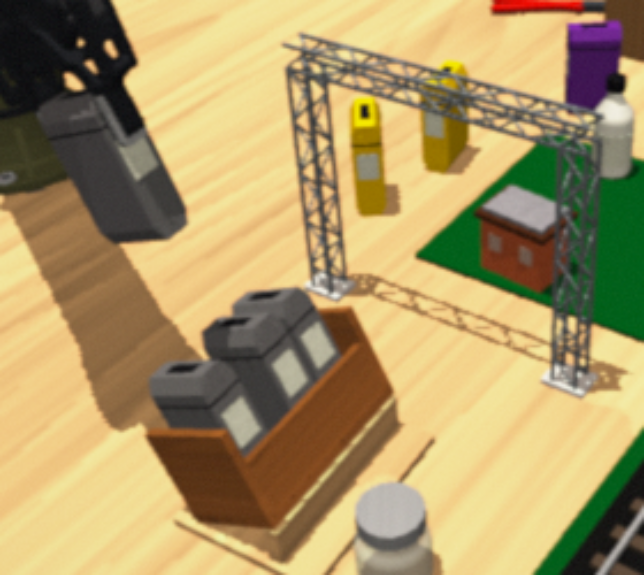

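View pics/t13.png

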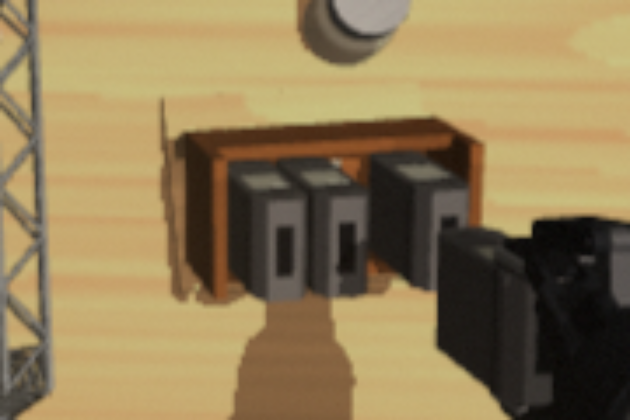

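Run:
```python
from plan import *
from meas import case_pose
s=r.get_state()
z=np.load('side13.npz'); P=pts('side',z['d']); case_pose(P,rot(s['orientation']),np.array(s['ee_pos']))
for n in('side','top'):
    z=np.load(n+'13.npz'); P=pts(n,z['d']).reshape(-1,3); P=P[np.isfinite(P).all(1)]
    T=(P-O)@F*1000
    t=T[(abs(T[:,2]-110)<4)&(T[:,0]>-40)&(T[:,0]<30)&(abs(T[:,1])<75)]
    h,e=np.histogram(t[:,1],bins=np.arange(-76,76,2)); print(n,'tops',[(int(a),int(b)) for a,b in zip(e,h) if b>3], 'z',np.median(t[:,2]).round(1),'x',np.percentile(t[:,0],[2,98]).round(1))
    # body faces -y: z 60..95
    t=T[(T[:,2]>80)&(T[:,2]<96)&(T[:,0]>-30)&(T[:,0]<20)&(abs(T[:,1])<80)]
    h,e=np.histogram(t[:,1],bins=np.arange(-80,80,2)); print('bodies',[(int(a),int(b)) for a,b in zip(e,h) if b>8])
    t=T[(T[:,2]>215)&(T[:,2]<270)&(T[:,0]>-25)&(T[:,0]<15)&(abs(T[:,1]+20)<40)]
    h,e=np.histogram(t[:,1],bins=np.arange(-80,40,2)); print('held',[(int(a),int(b)) for a,b in zip(e,h) if b>8])
```

```text
-thk face 618 offset at tool origin -18.5 slopes deg [0.27 0.88] wrt tool axes [1, 2] mean [-0.0176  0.0004  0.0582]
+depth face 502 offset at tool origin 28.5 slopes deg [ 0.27 -1.49] wrt tool axes [0, 2] mean [-0.0005  0.0269  0.0593]
side tops [(-64, 6), (-62, 61), (-60, 37), (-58, 18), (-56, 25), (-54, 19), (-52, 20), (-50, 18), (-48, 15), (-46, 22), (-44, 15), (-42, 24), (-40, 9), (-6, 7), (-4, 43), (-2, 43), (0, 21), (2, 15), (4, 16), (6, 15), (8, 17), (10, 19), (12, 21), (14, 10), (16, 16), (18, 13), (30, 8), (32, 41), (34, 40), (36, 20), (38, 17), (40, 14), (42, 16), (44, 18), (46, 17), (48, 15), (50, 12), (52, 13), (54, 13)] z 111.5 x [-37.5  22.3]
bodies [(-68, 16), (-66, 124), (-8, 103), (-6, 33)]
held [(-40, 62), (-38, 387), (-36, 37)]
top tops [(-60, 8), (-58, 9), (-56, 12), (-54, 10), (-52, 11), (-50, 12), (-48, 10), (-46, 13), (-44, 23), (-42, 31), (-40, 33), (-38, 18), (-4, 11), (-2, 20), (0, 26), (2, 24), (4, 31), (6, 24), (8, 28), (10, 29), (12, 28), (14, 26), (16, 30), (18, 39), (20, 22), (22, 5), (34, 28), (36, 22), (38, 28), (40, 26), (42, 30), (44, 29), (46, 29), (48, 32), (50, 27), (52, 28), (54, 34), (56, 22), (58, 10)] z 110.8 x [-33.9  24.5]
bodies [(-36, 32), (-34, 34), (24, 29), (60, 44)]
held [(-8, 80), (-6, 166)]
```

```bash
sed -i 's/-.001,-.001,.091/-.0005,-.003,.091/' plan.py
python3 -m crank '[[[-0.001,0.003,0.025],0],[[-0.001,0.002,0.025],0],[[-0.001,0,0.02],0],[[0,0,0],0],[[0,0,0],0]]'
python3 - <<'E'
from plan import *
rep(-.0015,-.0203,.115)
E
```

```text
time: 19.8
ee_pos: [0.5427, -0.2366, 0.2492]
orientation: [0.129, 0.658, 0.724, 0.163]
contact_force: [-0.1, -0.1, -2.6]
opening: 0.0597
t 19.8 tcp [ 0.5427 -0.2366  0.2492] F [-0.1 -0.1 -2.6] open 0.0597
bottom in tray mm [ 11.  -15.4 138.2] tool x in tray [-0.011  0.999  0.036] tool z in tray [-0.018  0.036 -0.999] tilt 24.04
yaw needed 0.0115 shift [-0.0056 -0.0122  0.0232]
joints [-0.5  -0.07  0.99  1.93 -0.24  0.93  0.71]
```

```bash
python3 -m crank '[[[-0.003,-0.006,0.006],0.01],[[-0.001,-0.004,0.004],0],[[0,0,0],0],[[0,0,0],0]]'
python3 - <<'E'
from plan import *
rep(-.0015,-.0203,.112)
E
```

```text
time: 20.2
ee_pos: [0.5386, -0.2414, 0.2388]
orientation: [0.13, 0.661, 0.72, 0.166]
contact_force: [0.4, 0.4, -1.9]
opening: 0.0594
t 20.2 tcp [ 0.5386 -0.2414  0.2388] F [ 0.4  0.4 -1.9] open 0.0594
bottom in tray mm [  3.1 -19.8 130.6] tool x in tray [-0.001  0.999  0.036] tool z in tray [-0.012  0.036 -0.999] tilt 24.38
yaw needed 0.0012 shift [-0.0011 -0.0044  0.0186]
joints [-0.5  -0.07  1.    1.95 -0.26  0.91  0.73]
```

```bash
python3 -m crank '[[[-0.001,-0.003,0.01],0],[[0,-0.002,0.01],0],[[0,0,0],0],[[0,0,0],0]]'
python3 - <<'E'
from plan import *
rep(-.0015,-.0203,.09)
E
```

```text
time: 20.6
ee_pos: [0.5429, -0.2425, 0.2203]
orientation: [0.132, 0.661, 0.719, 0.168]
contact_force: [-0.3, -0.2, -2.5]
opening: 0.0593
t 20.6 tcp [ 0.5429 -0.2425  0.2203] F [-0.3 -0.2 -2.5] open 0.0593
bottom in tray mm [ -0.6 -21.3 112. ] tool x in tray [0.    0.999 0.035] tool z in tray [-0.008  0.035 -0.999] tilt 24.62
yaw needed -0.0002 shift [ 0.0002 -0.0007  0.022 ]
joints [-0.5  -0.02  1.03  1.97 -0.33  0.88  0.79]
```

Aligned and at the mouth of the gap. I'll go in slowly.

```bash
python3 -m crank '[[[0.001,-0.001,0.01],0],[[0,-0.001,0.01],0],[[0,-0.001,0.008],0],[[0,0,0],0]]'
python3 - <<'E'
from plan import *
rep(-.0015,-.0203,.07)
im,d=r.snapshot('side'); cv2.imwrite('pics/s14.png',cv2.resize(im[200:400,140:340],None,fx=3,fy=3))
E
```

```text
time: 21.0
ee_pos: [0.5533, -0.2402, 0.1964]
orientation: [0.133, 0.661, 0.719, 0.17]
contact_force: [-0.1, 0.8, -3.2]
opening: 0.0592
t 21.0 tcp [ 0.5533 -0.2402  0.1964] F [-0.1  0.8 -3.2] open 0.0592
bottom in tray mm [ -0.6 -19.8  85.9] tool x in tray [-0.     0.999  0.036] tool z in tray [-0.003  0.036 -0.999] tilt 24.92
yaw needed 0.0002 shift [-0.0011 -0.0009  0.0159]
joints [-0.49  0.05  1.04  1.98 -0.44  0.84  0.87]
```

View pics/s14.png

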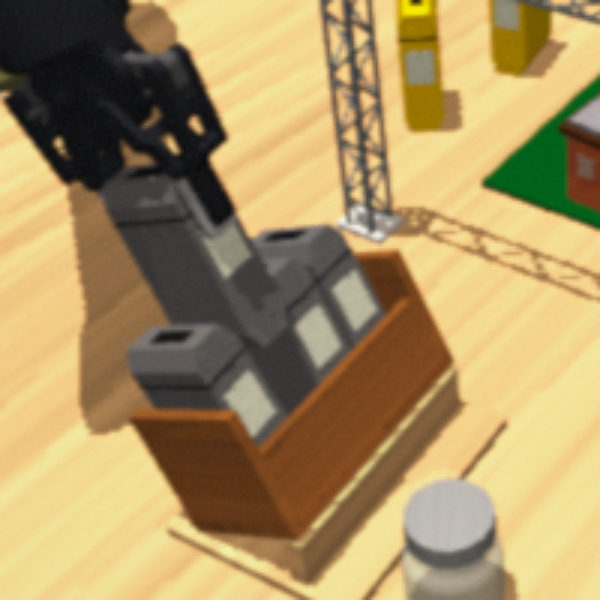

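The case is entering cleanly between its neighbours, with almost no force. I'll keep going down.

```bash
python3 -m crank '[[[-0.001,-0.001,0.008],0],[[0,0,0.008],0],[[0,0,0.008],0]]'
python3 -m crank '[[[0,0,0.008],0],[[0,0,0.006],0],[[0,0,0],0]]'
python3 - <<'E'
from plan import *
rep(-.002,-.0203,.03)
E
```

```text
time: 21.35
ee_pos: [0.5645, -0.2408, 0.1786]
orientation: [0.136, 0.66, 0.719, 0.172]
contact_force: [0.1, 0.1, -2.3]
opening: 0.0594
time: 21.65
ee_pos: [0.5716, -0.2394, 0.1672]
orientation: [0.136, 0.659, 0.719, 0.173]
contact_force: [-0.4, -0.5, -2.0]
opening: 0.0595
t 21.65 tcp [ 0.5716 -0.2394  0.1672] F [-0.4 -0.5 -2. ] open 0.0595
bottom in tray mm [  4.4 -20.4  51.7] tool x in tray [-0.002  0.999  0.036] tool z in tray [ 0.006  0.036 -0.999] tilt 25.44
yaw needed 0.0013 shift [-0.0007 -0.0066  0.0216]
joints [-0.44  0.16  1.01  1.98 -0.59  0.81  0.99]
```

```bash
python3 -m crank '[[[0,-0.005,0.001],0],[[0,-0.002,0.002],0],[[0,0,0],0]]'
python3 -m crank '[[[0,-0.002,0.008],0],[[0,-0.001,0.008],0],[[0,0,0],0]]'
python3 - <<'E'
from plan import *
rep(-.002,-.0203,.01)
E
```

```text
time: 21.95
ee_pos: [0.5664, -0.2401, 0.1626]
orientation: [0.137, 0.659, 0.719, 0.174]
contact_force: [0.3, -0.1, -2.5]
opening: 0.0595
time: 22.25
ee_pos: [0.5711, -0.2383, 0.1464]
orientation: [0.137, 0.659, 0.719, 0.175]
contact_force: [-0.1, -0.2, -1.8]
opening: 0.0596
t 22.25 tcp [ 0.5711 -0.2383  0.1464] F [-0.1 -0.2 -1.8] open 0.0596
bottom in tray mm [ -4.4 -19.1  33. ] tool x in tray [-0.002  0.999  0.038] tool z in tray [ 0.01   0.038 -0.999] tilt 25.66
yaw needed 0.0014 shift [-0.0021  0.0021  0.023 ]
joints [-0.41  0.19  0.99  2.01 -0.66  0.78  1.05]
```

```bash
python3 -m crank '[[[-0.001,0.001,0.008],0],[[-0.001,0,0.007],0],[[0,0,0],0]]'
python3 - <<'E'
from plan import *
rep(-.003,-.0203,.0)
im,d=r.snapshot('side'); cv2.imwrite('pics/s15.png',cv2.resize(im[200:400,140:340],None,fx=3,fy=3))
E
```

```text
time: 22.55
ee_pos: [0.579, -0.2373, 0.1327]
orientation: [0.135, 0.658, 0.719, 0.176]
contact_force: [0.6, 0.9, -3.5]
opening: 0.0594
t 22.55 tcp [ 0.579  -0.2373  0.1327] F [ 0.6  0.9 -3.5] open 0.0594
bottom in tray mm [ -3.  -18.3  17.2] tool x in tray [-0.002  0.999  0.042] tool z in tray [ 0.01   0.042 -0.999] tilt 25.65
yaw needed 0.0019 shift [-0.0027 -0.0002  0.0171]
joints [-0.38  0.24  0.97  2.   -0.72  0.78  1.1 ]
```

View pics/s15.png

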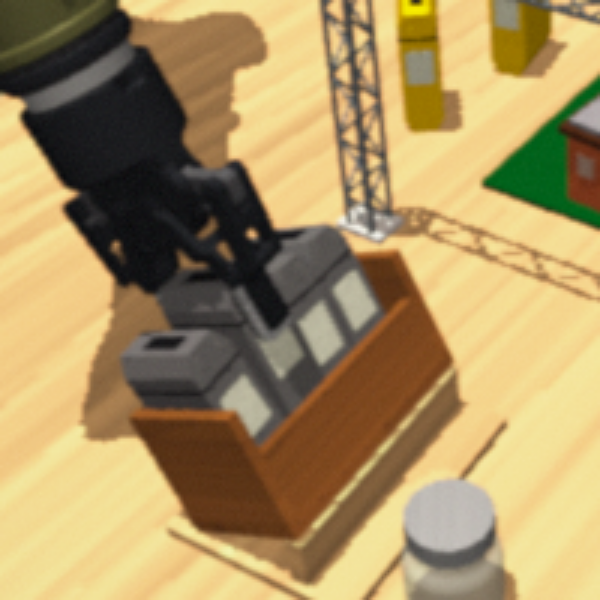

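```bash
python3 -m crank '[[[-0.002,0,0.007],0],[[-0.001,0,0.006],0],[[0,0,0],0]]'
python3 - <<'E'
from plan import *
rep(-.003,-.0203,.0)
E
```

```text
time: 22.9
ee_pos: [0.5851, -0.2391, 0.1202]
orientation: [0.135, 0.658, 0.719, 0.176]
contact_force: [1.5, 1.6, -2.6]
opening: 0.0596
t 22.9 tcp [ 0.5851 -0.2391  0.1202] F [ 1.5  1.6 -2.6] open 0.0596
bottom in tray mm [ -2.9 -20.4   3.4] tool x in tray [-0.003  0.999  0.043] tool z in tray [ 0.01   0.043 -0.999] tilt 25.66
yaw needed 0.0021 shift [-0.     -0.0001  0.0034]
joints [-0.35  0.28  0.94  2.   -0.77  0.77  1.14]
```

```bash
python3 -m crank '[[[0,-0.001,0.004],0],[[0,0,0.002],0]]'
python3 - <<'E'
from plan import *
rep(-.005,-.0203,.0)
E
```

```text
time: 23.1
ee_pos: [0.5859, -0.2398, 0.1167]
orientation: [0.134, 0.658, 0.719, 0.178]
contact_force: [-27.3, 6.0, 35.2]
opening: 0.059
t 23.1 tcp [ 0.5859 -0.2398  0.1167] F [-27.3   6.   35.2] open 0.059
bottom in tray mm [ -3.6 -20.9  -0.1] tool x in tray [-0.001  0.999  0.046] tool z in tray [ 0.011  0.046 -0.999] tilt 25.73
yaw needed 0.0007 shift [ 0.0006 -0.0014 -0.0001]
joints [-0.34  0.29  0.94  2.   -0.79  0.77  1.15]
```

```bash
python3 -m crank '[[[0,0,0],0],[[0,-0.003,0],0],[[0,0,0],0]]'
python3 -m crank '[[[0,0,0],0],[[0,0,0],0],[[0,0,0],0],[[0,0,0],0]]' 1
python3 - <<'E'
from plan import *
rep(-.005,-.0203,.0)
im,d=r.snapshot('side'); cv2.imwrite('pics/s16.png',cv2.resize(im[200:400,140:340],None,fx=3,fy=3))
E
```

```text
time: 23.4
ee_pos: [0.5831, -0.2408, 0.1161]
orientation: [0.135, 0.658, 0.719, 0.178]
contact_force: [-1.2, 1.8, -2.4]
opening: 0.0594
time: 23.8
ee_pos: [0.5842, -0.2438, 0.1173]
orientation: [0.138, 0.659, 0.718, 0.178]
contact_force: [0.5, -0.0, -0.6]
opening: 0.0851
t 23.8 tcp [ 0.5842 -0.2438  0.1173] F [ 0.5 -0.  -0.6] open 0.0851
bottom in tray mm [ -4.7 -25.4   1.3] tool x in tray [0.    0.999 0.04 ] tool z in tray [ 0.015  0.04  -0.999] tilt 25.97
yaw needed -0.001 shift [ 0.005  -0.0003  0.0015]
joints [-0.33  0.28  0.94  2.   -0.79  0.77  1.16]
```

View pics/s16.png

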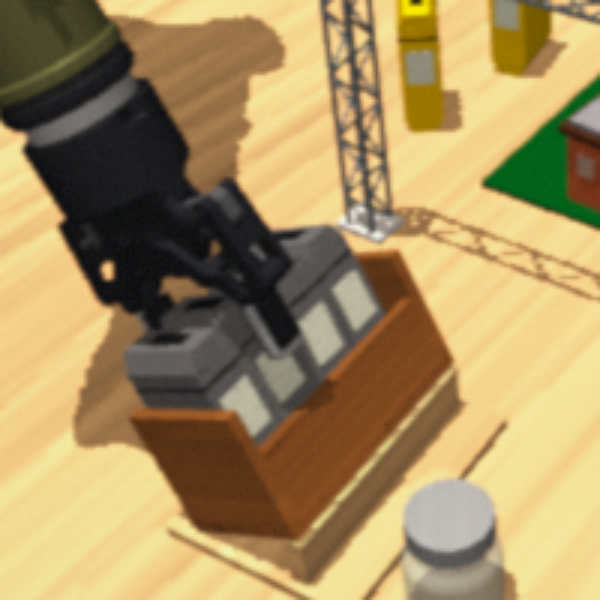

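```bash
python3 -m crank '[[[0,0,-0.01],0],[[0,0,-0.015],0],[[0,0,-0.015],0]]'
python3 - <<'E'
from plan import *
rep(-.003,-.0203,.1)
E
```

```text
time: 24.15
ee_pos: [0.5661, -0.2465, 0.1522]
orientation: [0.137, 0.659, 0.718, 0.176]
contact_force: [-0.1, 0.8, -0.2]
opening: 0.0852
t 24.15 tcp [ 0.5661 -0.2465  0.1522] F [-0.1  0.8 -0.2] open 0.0852
bottom in tray mm [ -6.9 -26.6  40.6] tool x in tray [-0.     0.999  0.039] tool z in tray [ 0.011  0.039 -0.999] tilt 25.74
yaw needed -0.0004 shift [ 0.0087  0.0046 -0.0591]
joints [-0.4   0.18  1.    2.   -0.65  0.8   1.06]
```

```bash
python3 -m crank '[[[0,0.002,-0.03],0],[[0,0,-0.035],0],[[0,-0.01,-0.035],0],[[0,-0.02,-0.03],0],[[0,0,0],0],[[0,0,0],0]]'
python3 - <<'E'
from plan import *
rep(-.003,-.0203,.1)
Ts={}
for n in('side','top'):
    im,d=r.snapshot(n); np.savez(n+'17.npz',im=im,d=d)
    c=im[200:400,140:340] if n=='side' else im[190:290,390:520]
    cv2.imwrite(f'pics/{n[0]}17.png',cv2.resize(c,None,fx=3 if n=='side' else 5,fy=3 if n=='side' else 5))
    P=pts(n,d).reshape(-1,3); P=P[np.isfinite(P).all(1)]; T=(P-O)@F*1000
    T=T[(abs(T[:,1])<72)&(abs(T[:,0])<45)&(T[:,2]>60)&(T[:,2]<130)]
    t=T[T[:,2]>104]
    h,e=np.histogram(t[:,1],bins=np.arange(-76,76,2)); print(n,[(int(a),int(b)) for a,b in zip(e,h) if b>3])
    for lo,hi in((-64,-42),(-30,-14),(2,18),(38,54)):
        q=t[(t[:,1]>lo)&(t[:,1]<hi)]; 
        if len(q): print((lo,hi),len(q),'z med',np.median(q[:,2]).round(1),'x',np.percentile(q[:,0],[3,97]).round(1))
    if n=='side':
        q=T[(T[:,0]>18)&(T[:,2]>60)&(T[:,2]<95)]
        for y in range(-60,60,8):
            w=q[abs(q[:,1]-y)<4]
            if len(w)>10: print('back face y',y,np.median(w[:,0]).round(1),len(w))
E
```

```text
time: 24.75
ee_pos: [0.4835, -0.2604, 0.2647]
orientation: [0.14, 0.66, 0.717, 0.178]
contact_force: [-0.1, 1.0, -0.0]
opening: 0.0855
t 24.75 tcp [ 0.4835 -0.2604  0.2647] F [-0.1  1.  -0. ] open 0.0855
bottom in tray mm [-34.1 -34.4 177.8] tool x in tray [0.002 0.999 0.038] tool z in tray [ 0.02   0.038 -0.999] tilt 26.22
yaw needed -0.0027 shift [0.0112 0.0296 0.0789]
joints [-0.44 -0.27  0.95  2.   -0.08  0.95  0.65]
side [(-72, 29), (-70, 63), (-68, 39), (-66, 20), (-64, 24), (-62, 23), (-60, 23), (-58, 20), (-56, 23), (-54, 19), (-52, 22), (-50, 16), (-48, 10), (-46, 4), (-40, 9), (-38, 50), (-36, 56), (-34, 23), (-32, 17), (-30, 25), (-28, 16), (-26, 19), (-24, 21), (-22, 17), (-20, 20), (-18, 19), (-16, 15), (-14, 4), (-2, 29), (0, 46), (2, 61), (4, 18), (6, 20), (8, 15), (10, 18), (12, 17), (14, 18), (16, 10), (18, 21), (20, 14), (22, 15), (30, 8), (32, 36), (34, 47), (36, 22), (38, 14), (40, 21), (42, 14), (44, 18), (46, 14), (48, 14), (50, 15), (52, 14), (54, 13), (56, 5)]
(-64, -42) 184 z med 111.7 x [-36.1  22.6]
(-30, -14) 152 z med 111.8 x [-32.3  25. ]
(2, 18) 177 z m
[... 488 characters left out ...]
, 30), (-58, 30), (-56, 26), (-54, 35), (-52, 27), (-50, 30), (-48, 41), (-46, 33), (-44, 10), (-40, 6), (-38, 10), (-36, 20), (-34, 32), (-32, 24), (-30, 32), (-28, 29), (-26, 28), (-24, 25), (-22, 34), (-20, 31), (-18, 28), (-16, 45), (-14, 33), (-12, 15), (0, 12), (2, 21), (4, 28), (6, 29), (8, 32), (10, 29), (12, 30), (14, 31), (16, 30), (18, 31), (20, 32), (22, 33), (24, 42), (26, 17), (30, 12), (34, 27), (36, 28), (38, 27), (40, 32), (42, 28), (44, 31), (46, 30), (48, 25), (50, 34), (52, 30), (54, 39), (56, 39), (58, 13)]
(-64, -42) 315 z med 110.5 x [-32.9  23.9]
(-30, -14) 252 z med 110.8 x [-30.8  26.4]
(2, 18) 230 z med 111.3 x [-34.7  24.1]
(38, 54) 237 z med 111.3 x [-33.8  24. ]
```

View pics/s17.png

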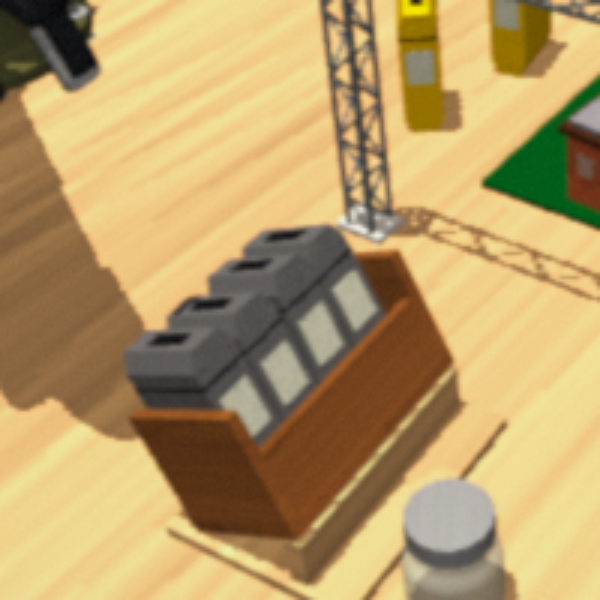

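View pics/t17.png

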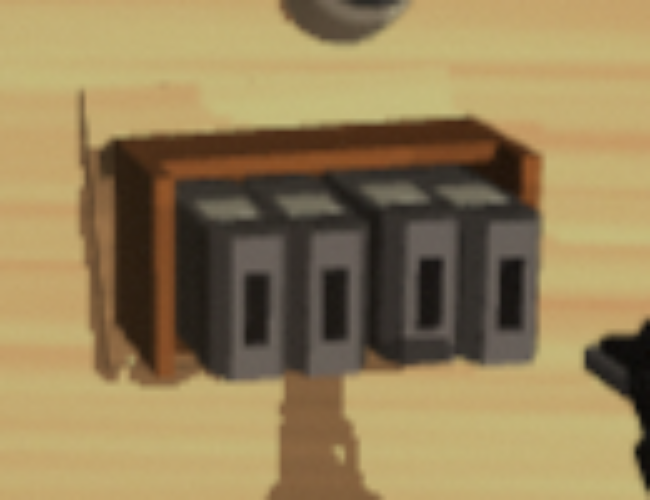

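All four cases stand with their tops level, so the new one is on the floor. It's square, but about 2.5 mm upslope of the others, not yet against the front wall. There's time to draw it gently into line with the far finger, jaws open and without gripping.

```bash
python3 -m crank '[[[0.004,0.012,0.02],0],[[0.003,0.008,0.025],0],[[0.001,0.002,0.02],0],[[0,0,0.0],0],[[0,0,0],0]]'
python3 - <<'E'
from plan import *
rep(-.009,-.026,.06)
E
```

```text
time: 25.35
ee_pos: [0.5323, -0.2464, 0.2078]
orientation: [0.138, 0.661, 0.718, 0.169]
contact_force: [-0.2, -0.2, 0.4]
opening: 0.0852
t 25.35 tcp [ 0.5323 -0.2464  0.2078] F [-0.2 -0.2  0.4] open 0.0852
bottom in tray mm [-14.7 -25.  105.2] tool x in tray [0.001 1.    0.028] tool z in tray [ 0.003  0.028 -1.   ] tilt 25.21
yaw needed -0.0008 shift [-0.0023  0.0056  0.0452]
joints [-0.57 -0.05  1.1   2.01 -0.3   0.84  0.79]
```

```bash
python3 -m crank '[[[-0.001,0.005,0.015],0],[[-0.001,0.001,0.015],0],[[0,0,0.008],0],[[0,0,0.0],0],[[0,0,0],0]]'
python3 - <<'E'
from plan import *
rep(-.007,-.026,.05)
E
```

```text
time: 25.85
ee_pos: [0.5546, -0.2468, 0.1762]
orientation: [0.138, 0.661, 0.718, 0.168]
contact_force: [-0.5, 0.3, 0.1]
opening: 0.0854
t 25.85 tcp [ 0.5546 -0.2468  0.1762] F [-0.5  0.3  0.1] open 0.0854
bottom in tray mm [ -8.  -27.2  67.3] tool x in tray [0.001 1.    0.027] tool z in tray [ 0.002  0.027 -1.   ] tilt 25.14
yaw needed -0.0007 shift [0.0008 0.001  0.0173]
joints [-0.54  0.12  1.13  2.   -0.54  0.82  0.97]
```

```bash
python3 -m crank '[[[0.001,0,0.012],0],[[0,0,0.012],0],[[0,-0.001,0.012],0],[[0,0,0],0],[[0,0,0],0]]'
python3 - <<'E'
from plan import *
rep(-.007,-.026,.012)
E
```

```text
time: 26.35
ee_pos: [0.57, -0.2454, 0.1477]
orientation: [0.14, 0.661, 0.717, 0.171]
contact_force: [0.4, 0.3, 1.0]
opening: 0.0849
t 26.35 tcp [ 0.57   -0.2454  0.1477] F [0.4 0.3 1. ] open 0.0849
bottom in tray mm [ -5.4 -27.   34.8] tool x in tray [0.002 1.    0.028] tool z in tray [ 0.009  0.028 -1.   ] tilt 25.57
yaw needed -0.0024 shift [ 0.0003 -0.0018  0.0228]
joints [-0.47  0.22  1.08  2.01 -0.69  0.79  1.08]
```

```bash
python3 -m crank '[[[0.001,-0.001,0.011],0],[[0,-0.001,0.01],0],[[0,0,0],0],[[0,0,0],0]]'
python3 -m crank '[[[0,-0.005,0],0],[[0,-0.003,0],0],[[0,0,0],0]]'
python3 - <<'E'
from plan import *
rep(-.018,-.026,.012)
E
```

```text
time: 26.75
ee_pos: [0.5782, -0.2448, 0.1326]
orientation: [0.142, 0.661, 0.716, 0.174]
contact_force: [-0.4, -0.4, 0.4]
opening: 0.0852
time: 27.05
ee_pos: [0.5706, -0.2461, 0.1309]
orientation: [0.143, 0.661, 0.715, 0.175]
contact_force: [0.5, -0.7, 0.0]
opening: 0.0857
t 27.05 tcp [ 0.5706 -0.2461  0.1309] F [ 0.5 -0.7  0. ] open 0.0857
bottom in tray mm [-11.1 -27.8  19.4] tool x in tray [0.004 1.    0.027] tool z in tray [ 0.019  0.027 -0.999] tilt 26.13
yaw needed -0.0041 shift [ 0.0016 -0.007   0.0073]
joints [-0.43  0.24  1.05  2.02 -0.76  0.77  1.14]
```

```bash
python3 -m crank '[[[0.001,-0.004,0],0],[[0,-0.002,0],0]]'
python3 -m crank '[[[0,-0.002,0],0],[[0,-0.002,0],0]]'
python3 - <<'E'
from plan import *
rep(-.018,-.026,.012)
E
```

```text
time: 27.25
ee_pos: [0.5648, -0.2455, 0.1286]
orientation: [0.144, 0.661, 0.715, 0.175]
contact_force: [-0.7, 0.1, -0.2]
opening: 0.0856
time: 27.45
ee_pos: [0.5609, -0.2457, 0.1267]
orientation: [0.144, 0.661, 0.715, 0.175]
contact_force: [-0.3, -0.5, -0.1]
opening: 0.0855
t 27.45 tcp [ 0.5609 -0.2457  0.1267] F [-0.3 -0.5 -0.1] open 0.0855
bottom in tray mm [-21.5 -26.7  19.6] tool x in tray [0.004 1.    0.027] tool z in tray [ 0.02   0.027 -0.999] tilt 26.18
yaw needed -0.0042 shift [0.0005 0.0034 0.0077]
joints [-0.44  0.22  1.05  2.05 -0.75  0.75  1.15]
```

```bash
cat > chk.py <<'E'
from plan import *
import sys
im,d=r.snapshot('side'); cv2.imwrite('pics/'+sys.argv[1],cv2.resize(im[200:400,140:340],None,fx=3,fy=3))
P=pts('side',d).reshape(-1,3); P=P[np.isfinite(P).all(1)]; T=(P-O)@F*1000
T=T[(abs(T[:,1])<72)&(abs(T[:,0])<45)]
q=T[(T[:,0]>12)&(T[:,2]>60)&(T[:,2]<90)]
print('back faces',[(y,np.median(q[abs(q[:,1]-y)<4,0]).round(1)) for y in range(-60,60,8) if (abs(q[:,1]-y)<4).sum()>10])
rep(-.018,-.026,.012)
E
python3 chk.py s18.png
```

```text
back faces [(-60, np.float64(21.7)), (-52, np.float64(22.1)), (-44, np.float64(21.7)), (-36, np.float64(22.3)), (-28, np.float64(22.3)), (-20, np.float64(22.0)), (-12, np.float64(22.0)), (-4, np.float64(20.3)), (4, np.float64(21.3)), (12, np.float64(21.8)), (20, np.float64(21.2)), (28, np.float64(20.9)), (36, np.float64(21.0)), (44, np.float64(20.8)), (52, np.float64(21.4))]
t 27.5 tcp [ 0.5605 -0.2458  0.1265] F [-1.1  0.2 -0.6] open 0.0856
bottom in tray mm [-22.  -26.7  19.6] tool x in tray [0.004 1.    0.027] tool z in tray [ 0.019  0.027 -0.999] tilt 26.16
yaw needed -0.0046 shift [0.0005 0.0038 0.0077]
joints [-0.44  0.22  1.05  2.05 -0.75  0.75  1.15]
```

View pics/s18.png

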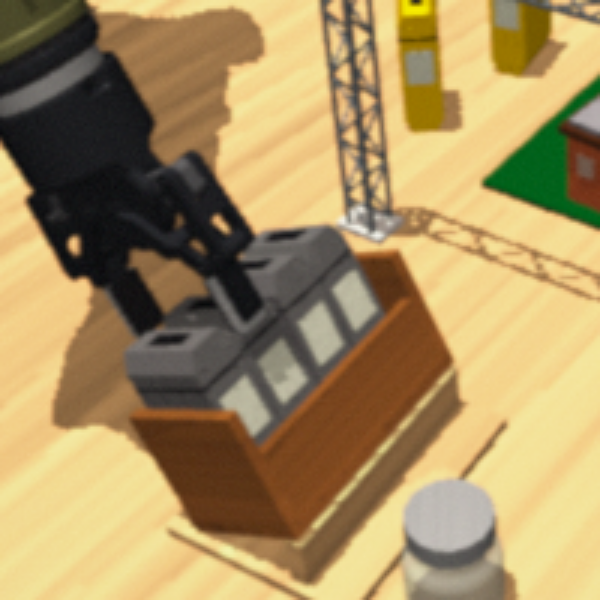

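The case is now in line to within 1 mm. I'll back the finger off and withdraw.

```bash
python3 -m crank '[[[0,0.006,0],0],[[0,0.003,-0.004],0],[[0,0,-0.015],0],[[0,0,-0.02],0],[[0,0,-0.03],0],[[0,-0.005,-0.03],0],[[0,-0.01,-0.03],0],[[0,0,0],0]]'
python3 -m crank '[[[0,0,0],0],[[0,0,0],0]]'
python3 chk.py s19.png
python3 - <<'E'
from plan import *
for n in('top',):
    im,d=r.snapshot(n); cv2.imwrite('pics/t19.png',im)
    P=pts(n,d).reshape(-1,3); P=P[np.isfinite(P).all(1)]; T=(P-O)@F*1000
    t=T[(abs(T[:,1])<72)&(abs(T[:,0])<45)&(T[:,2]>104)&(T[:,2]<125)]
    for lo,hi in((-66,-48),(-34,-18),(4,20),(38,54)):
        q=t[(t[:,1]>lo)&(t[:,1]<hi)]; print((lo,hi),len(q),'z',np.median(q[:,2]).round(1),'x',np.percentile(q[:,0],[3,97]).round(1))
    h,e=np.histogram(t[:,1],bins=np.arange(-76,76,2)); print([(int(a),int(b)) for a,b in zip(e,h) if b>3])
E
```

```text
time: 28.3
ee_pos: [0.4995, -0.2555, 0.2459]
orientation: [0.145, 0.661, 0.715, 0.173]
contact_force: [1.1, 0.4, 0.3]
opening: 0.0853
time: 28.5
ee_pos: [0.5001, -0.2553, 0.2465]
orientation: [0.145, 0.661, 0.715, 0.175]
contact_force: [1.0, -0.5, -0.3]
opening: 0.0849
back faces [(-60, np.float64(22.0)), (-52, np.float64(21.6)), (-44, np.float64(21.9)), (-36, np.float64(23.8)), (-28, np.float64(23.9)), (-20, np.float64(23.9)), (-12, np.float64(23.6)), (-4, np.float64(20.8)), (4, np.float64(21.8)), (12, np.float64(21.3)), (20, np.float64(21.2)), (28, np.float64(20.8)), (36, np.float64(21.3)), (44, np.float64(21.2)), (52, np.float64(21.5))]
t 28.55 tcp [ 0.5    -0.2551  0.246 ] F [ 0.7 -0.3  0.3] open 0.0853
bottom in tray mm [-26.8 -31.6 153.7] tool x in tray [0.004 1.    0.024] tool z in tray [ 0.02   0.024 -1.   ] tilt 26.17
yaw needed -0.0043 shift [0.0023 0.006  0.1419]
joints [-0.54 -0.25  1.02  2.02 -0.07  0.89  0.62]
(-66, -48) 263 z 110.9 x [-33.1  24.6]
(-34, -18) 237 z 110.8 x [-30.6  26.7]
(4, 20) 237 z 111.4 x [-34.2  23.4]
(38, 54) 235 z 111.3 x [-34.4  23.7]
[(-70, 6), (-68, 28), (-66, 30), (-64, 31), (-62, 28), (-60, 27), (-58, 34), (-56, 22), (-54, 34), (-52, 28), (-50, 29), (-48, 53), (-46, 24), (-44, 13), (-40, 6), (-38, 9), (-36, 17), (-34, 32), (-32, 29), (-30, 31), (-28, 30), (-26, 22), (-24, 31), (-22, 34), (-20, 28), (-18, 28), (-16, 40), (-14, 36), (-12, 13), (-2, 6), (0, 14), (2, 18), (4, 35), (6, 22), (8, 35), (10, 25), (12, 33), (14, 30), (16, 30), (18, 27), (20, 33), (22, 39), (24, 38), (26, 18), (30, 5), (34, 29), (36, 30), (38, 28), (40, 30), (42, 27), (44, 31), (46, 29), (48, 30), (50, 29), (52, 31), (54, 36), (56, 41), (58, 12)]
```

View pics/s19.png

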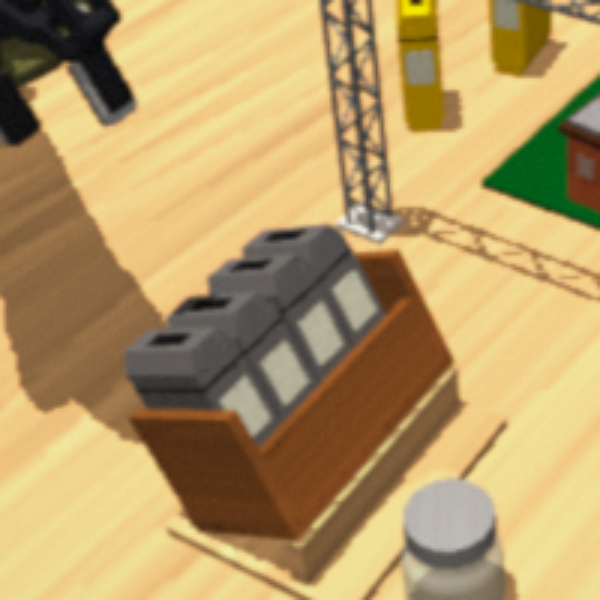

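View pics/t19.png

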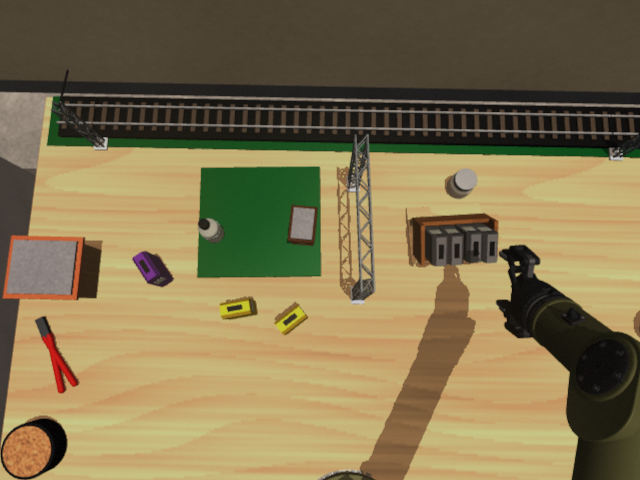

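The tips on the last withdrawal only rocked the case: it came back 2.5 mm upslope, so the in-line reading taken while pushing was wrong. A light regrip will slide it without rocking, and there's time for that.

```bash
python3 -m crank '[[[0.003,0.012,0.025],0],[[0.002,0.008,0.025],0],[[0,0.002,0.025],0],[[0,0,0.02],0],[[0,0,0],0]]'
python3 - <<'E'
from plan import *
rep(-.004,-.026,.05)
E
```

```text
time: 29.1
ee_pos: [0.5634, -0.2419, 0.1629]
orientation: [0.144, 0.661, 0.717, 0.168]
contact_force: [0.1, -0.3, -0.5]
opening: 0.0855
t 29.1 tcp [ 0.5634 -0.2419  0.1629] F [ 0.1 -0.3 -0.5] open 0.0855
bottom in tray mm [ -4.6 -23.9  51.3] tool x in tray [-0.001  1.     0.018] tool z in tray [ 0.01   0.018 -1.   ] tilt 25.58
yaw needed 0.0005 shift [-0.0021  0.0006  0.0013]
joints [-0.59  0.17  1.18  2.01 -0.63  0.8   1.03]
```

```bash
python3 -m crank '[[[-0.002,0,0.012],0],[[0,-0.001,0.012],0],[[0,-0.001,0.011],0],[[0,0,0.006],0],[[0,0,0],0]]'
python3 - <<'E'
from plan import *
rep(-.004,-.026,.003)
E
```

```text
time: 29.6
ee_pos: [0.5782, -0.2435, 0.1215]
orientation: [0.143, 0.662, 0.718, 0.163]
contact_force: [-0.9, 0.0, -0.1]
opening: 0.0852
t 29.6 tcp [ 0.5782 -0.2435  0.1215] F [-0.9  0.  -0.1] open 0.0852
bottom in tray mm [ -9.7 -27.2   7.6] tool x in tray [-0.001  1.     0.012] tool z in tray [-0.     0.012 -1.   ] tilt 25.01
yaw needed 0.0015 shift [0.0011 0.0057 0.0046]
joints [-0.48  0.3   1.08  2.02 -0.79  0.77  1.15]
```

```bash
python3 -m crank '[[[0.001,0.004,0.001],0],[[0,0,0],0],[[0,0,0],0]]'
python3 -m crank '[[[0,0,0],0],[[0,0,0],0],[[0,0,0],0],[[0,0,0],0]]' -1 30
python3 - <<'E'
from plan import *
rep(-.004,-.026,.003)
E
```

```text
time: 29.9
ee_pos: [0.5828, -0.2429, 0.1242]
orientation: [0.144, 0.662, 0.717, 0.163]
contact_force: [0.1, -0.5, -0.9]
opening: 0.0852
time: 30.3
ee_pos: [0.5822, -0.2432, 0.1249]
orientation: [0.144, 0.662, 0.717, 0.163]
contact_force: [0.4, 0.1, -0.5]
opening: 0.0601
t 30.3 tcp [ 0.5822 -0.2432  0.1249] F [ 0.4  0.1 -0.5] open 0.0601
bottom in tray mm [ -4.5 -27.2   9. ] tool x in tray [-0.001  1.     0.011] tool z in tray [ 0.002  0.011 -1.   ] tilt 25.15
yaw needed 0.0005 shift [0.0011 0.0004 0.006 ]
joints [-0.48  0.3   1.09  2.01 -0.79  0.78  1.14]
```

Gripped at 60 mm. Now I'll pull towards the front wall with a slight downward press.

```bash
python3 -m crank '[[[0,-0.003,0.001],0],[[0,-0.003,0.001],0]]'
python3 -c "
from plan import *
rep(-.004,-.026,.003)"
```

```text
time: 30.5
ee_pos: [0.5807, -0.2439, 0.1234]
orientation: [0.147, 0.662, 0.716, 0.165]
contact_force: [-0.6, 2.2, 7.7]
opening: 0.0601
t 30.5 tcp [ 0.5807 -0.2439  0.1234] F [-0.6  2.2  7.7] open 0.0601
bottom in tray mm [ -5.8 -27.9   8.2] tool x in tray [-0.    1.    0.01] tool z in tray [ 0.01  0.01 -1.  ] tilt 25.56
yaw needed 0.0001 shift [0.0019 0.0017 0.0053]
joints [-0.48  0.29  1.08  2.02 -0.8   0.77  1.15]
```

```bash
python3 -m crank '[[[0,-0.003,0],0],[[0,-0.003,0],0]]'
python3 -m crank '[[[0,-0.003,0.001],0]]'
python3 -c "
from plan import *
rep(-.004,-.026,.003)"
```

```text
time: 30.7
ee_pos: [0.5774, -0.244, 0.1224]
orientation: [0.148, 0.661, 0.716, 0.167]
contact_force: [5.7, 0.7, 3.8]
opening: 0.0598
time: 30.8
ee_pos: [0.5771, -0.2441, 0.1218]
orientation: [0.15, 0.661, 0.716, 0.168]
contact_force: [5.2, 0.5, 5.8]
opening: 0.0598
t 30.8 tcp [ 0.5771 -0.2441  0.1218] F [5.2 0.5 5.8] open 0.0598
bottom in tray mm [ -8.9 -28.    8.3] tool x in tray [-0.001  1.     0.009] tool z in tray [ 0.019  0.009 -1.   ] tilt 26.08
yaw needed 0.0007 shift [0.0019 0.0048 0.0054]
joints [-0.47  0.28  1.08  2.03 -0.8   0.75  1.17]
```

Wall contact at about 7 N. Release and withdraw straight along the tool axis.

```bash
python3 -m crank '[[[0,0.001,0],0],[[0,0,0],0],[[0,0,0],0],[[0,0,0],0]]' 1
python3 -m crank '[[[0,0.002,-0.01],0],[[0,0.001,-0.018],0],[[0,0,-0.025],0],[[0,0,-0.03],0],[[0,-0.005,-0.035],0],[[0,-0.01,-0.03],0],[[0,0,0],0],[[0,0,0],0]]'
python3 chk.py s20.png
python3 - <<'E'
from plan import *
im,d=r.snapshot('top'); cv2.imwrite('pics/t20.png',cv2.resize(im[150:300,330:530],None,fx=3.5,fy=3.5))
P=pts('top',d); np.savez('top20.npz',im=im,d=d); T=(P.reshape(-1,3)-O)@F*1000
t=T[(abs(T[:,1])<72)&(abs(T[:,0])<45)&(T[:,2]>104)&(T[:,2]<125)]
for lo,hi in((-66,-48),(-34,-18),(4,20),(38,54)):
    q=t[(t[:,1]>lo)&(t[:,1]<hi)]; print((lo,hi),len(q),'z',np.median(q[:,2]).round(1),'x',np.percentile(q[:,0],[3,97]).round(1))
h,e=np.histogram(t[:,1],bins=np.arange(-76,76,2)); print([(int(a),int(b)) for a,b in zip(e,h) if b>3])
E
```

```text
time: 31.2
ee_pos: [0.5736, -0.244, 0.1186]
orientation: [0.147, 0.661, 0.716, 0.166]
contact_force: [0.6, -0.9, 0.1]
opening: 0.0855
time: 32.0
ee_pos: [0.4966, -0.2498, 0.2419]
orientation: [0.142, 0.662, 0.718, 0.163]
contact_force: [0.0, -0.2, 0.1]
opening: 0.0854
back faces [(-60, np.float64(21.9)), (-52, np.float64(22.0)), (-44, np.float64(21.6)), (-36, np.float64(21.8)), (-28, np.float64(21.6)), (-20, np.float64(21.3)), (-12, np.float64(21.2)), (-4, np.float64(20.3)), (4, np.float64(21.3)), (12, np.float64(21.6)), (20, np.float64(21.2)), (28, np.float64(20.9)), (36, np.float64(21.3)), (44, np.float64(21.0)), (52, np.float64(21.2))]
t 32.05 tcp [ 0.4966 -0.2503  0.2417] F [ 0.7 -1.  -0.9] open 0.0854
bottom in tray mm [-33.4 -27.7 151.1] tool x in tray [-0.001  1.     0.012] tool z in tray [-0.003  0.012 -1.   ] tilt 24.86
yaw needed 0.0009 shift [-0.      0.0158  0.1391]
joints [-0.57 -0.27  1.02  2.02 -0.01  0.89  0.57]
(-66, -48) 265 z 111.0 x [-33.   24.5]
(-34, -18) 233 z 111.2 x [-33.5  24.6]
(4, 20) 235 z 111.5 x [-34.4  24. ]
(38, 54) 234 z 111.6 x [-34.1  24.2]
[(-70, 8), (-68, 19), (-66, 30), (-64, 24), (-62, 24), (-60, 34), (-58, 34), (-56, 28), (-54, 31), (-52, 26), (-50, 34), (-48, 38), (-46, 37), (-44, 6), (-38, 12), (-36, 22), (-34, 28), (-32, 25), (-30, 28), (-28, 32), (-26, 28), (-24, 28), (-22, 32), (-20, 32), (-18, 29), (-16, 43), (-14, 34), (-12, 20), (-2, 5), (0, 11), (2, 22), (4, 31), (6, 26), (8, 28), (10, 33), (12, 26), (14, 29), (16, 31), (18, 31), (20, 28), (22, 39), (24, 37), (26, 18), (30, 4), (34, 32), (36, 29), (38, 25), (40, 31), (42, 29), (44, 30), (46, 30), (48, 32), (50, 27), (52, 30), (54, 39), (56, 36), (58, 13)]
```

View pics/s20.png

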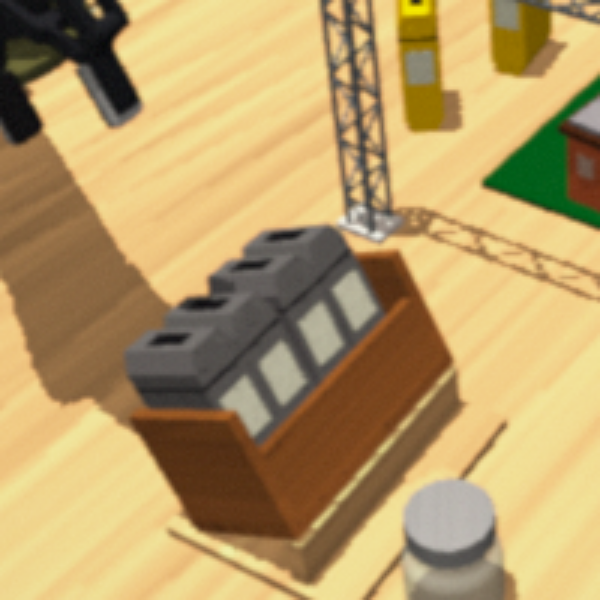

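View pics/t20.png

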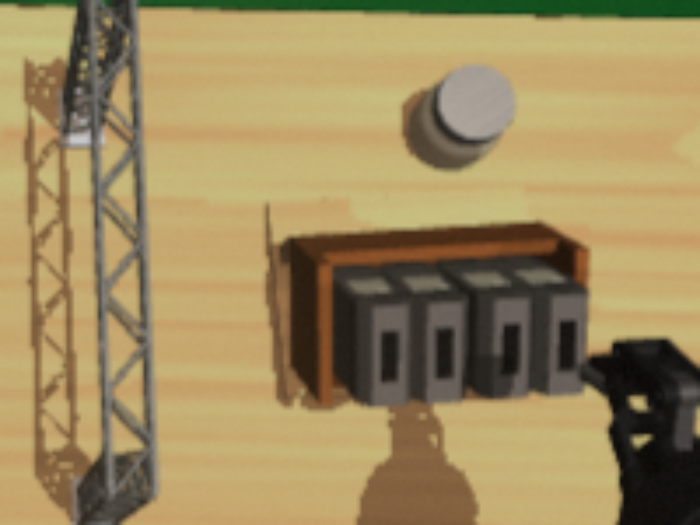

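All four cases are in line: back faces at 21–22 mm, tops at 111–112 mm. The gripper is open and clear, so I'm handing the job in.

```bash
python3 -c "
from cell import r
print(r.finish_job()); print(r.get_state()['time'])"
```

```text
the job is handed in; nothing more can be done
None
the job is handed in; nothing more can be done
```

The loose grey case is standing in the wide gap of the rack, on the −y side of the middle case. All four cases are upright, the gripper is open and clear, and I handed the job in at about 32 s of the 45 s allowed.

**How it was done**
- **Tilting:** moves could only turn the tool about its own axis, so I got the rack's 25° lean by pressing and dragging the case on the board. The first grip, across the thickness, would have put the fingers against the neighbours. I set the case down, regripped it across its 60 mm depth and tilted it again.
- **Inserting:** I carried it over the gantry and slid it in with almost no force, until it met the floor at about 45 N on the fingers.
- **Lining up:** after release it sat about 2.5 mm upslope of the others. My first nudge only rocked it, and the "in line" reading I took while pushing was wrong. A light regrip and pull to the front wall, at about 7 N, fixed it.

**Last checks**
- **Alignment:** in the side view, the back faces of all four cases lie within about 1 mm of each other.
- **Depth:** in the top view, all four tops are within 0.6 mm of each other, so the case is fully on the floor.
- **Bystanders:** the house, glue bottle and gantry appeared unmoved in the full top view just before the regrip. The jar and gantry still did in the last picture; the house and bottle were outside it.

The cameras still disagree by 1–2 mm on absolute position. The gaps between cases are uneven, at about 1, 6 and 3–4 mm.

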